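# Charge the alloy melting pot with the drop cup

### The job

Return the used alloy pieces (the grey round buttons and small bars on the steel plate) to the melting pot: slide the pot, without lifting it, from the heating zone to the middle of the single-ringed resting zone, and gather all the pieces in the drop cup. Hold the cup upright over the pot and press its release tab down on the pot's rim so that the bottom swings open and every piece drops in, then stand the cup upright on its tile again and slide the charged pot back to the middle of the heating zone, again without lifting. Leave everything else on the bench where it is.

Things in the scene. Friction and masses are not known exactly. Their poses are not given: they have to be found in the camera images.
- hotplate: twin-zone bench hot plate, fixed, 245 (its x) x 410 (its y) mm with a flat dark glass top 45 mm above the bench; origin at the centre of its underside; knobs on its -x front. It stands at a different place and slightly turned each time
- heat_zone: heating zone printed on the glass top: four concentric pale rings, the outermost 172 mm across; flat, origin at its centre on the glass. Left or right half of the plate, different each time
- rest_zone: resting (unheated) zone printed on the glass top: one single pale ring, 172 mm across; flat, origin at its centre on the glass, 190 mm from the centre of the heating zone
- pot: round steel melting pot, loose, 0.8 kg, 148 mm outside diameter, 95 mm high, wall 4 mm, floor 5 mm, open top; origin at the centre of its underside, z up. Its stick handle, black, 16 wide x 14 high mm, runs out along the pot's -x from 74 to 168 mm from the axis, at 64 mm above the underside
- cup: drop cup, loose, about 0.17 kg: square sheet-metal cup, 66 x 66 mm outside, 60 x 60 inside, open rim 78 mm above its underside; origin at the centre of its underside, z up. Its two side cheeks (+-y) reach down as feet; the hinged bottom closes it 20 mm above the underside. An upright black handle stands on its -x side, the release tab juts out below it
- cup_handle (a point): centre of the cup's handle: at cup x = -49 mm, 107 mm above the underside; the handle is 18 (x) x 26 (y) mm and spans 82 to 132 mm above the underside; grip across y
- cup_tab (a point): point on the release tab, the tail of the hinged bottom: steel strip 40 long, 30 wide, 3 thick, from the hinge (cup x = -33 mm, 20 mm above the underside) outwards to -x, sloping 0.38 rad down while shut: at cup x = -57 mm its underside is 9 mm above the cup's underside. Lower the held cup into the pot with the tab over the pot's rim: the rim presses the tab up
- cup_flap (a joint): angle of the hinged bottom in rad: 0 shut, grows as the tab is pressed up and the bottom swings down; stop at 1.1. A spring shuts it and bears the pieces (5 to 9 N on the tab 24 mm out from the hinge). With the rim there, 24 mm of lowering from first touch opens about 0.9; pieces slide out above about 0.7. The open bottom hangs up to 50 mm below the hinge
- cup_tile: flat terracotta tile, fixed, 120 (x) x 100 (y) x 8 mm high, the drop cup's place; origin at the centre of its underside
- work_plate: flat dark steel plate, fixed, 240 (x) x 230 (y) x 4 mm high, on which the alloy pieces lie; origin at the centre of its underside
- piece1: used alloy piece, round grey button without a hole, 24 mm across, 10 high, about 42 g; origin at the centre of its underside; None if absent from this start
- piece2: used alloy piece, round grey button without a hole, 24 mm across, 10 high, about 42 g; origin at the centre of its underside; None if absent from this start
- piece3: used alloy piece, round grey button without a hole, 24 mm across, 10 high, about 42 g; origin at the centre of its underside; None if absent from this start
- piece4: used alloy piece, round grey button without a hole, 24 mm across, 10 high, about 42 g; origin at the centre of its underside; None if absent from this start
- piece5: used alloy piece, small grey bar, 32 (its x) x 14 (its y) x 10 mm high, about 42 g; origin at the centre of its underside; None if absent from this start
- piece6: used alloy piece, small grey bar, 32 (its x) x 14 (its y) x 10 mm high, about 42 g; origin at the centre of its underside; None if absent from this start
- piece7: used alloy piece, small grey bar, 32 (its x) x 14 (its y) x 10 mm high, about 42 g; origin at the centre of its underside; None if absent from this start
- collar: brass collar ring, 30 across, 16 mm bore, 12 high, lying among the alloy pieces; not part of the job, leave it where it is; origin at its underside
- flux_bottle: small closed amber bottle, 32 across, 70 high; not part of the job, leave it where it is; origin at its underside
- glasses_case: black spectacle case, 160 x 70 x 43; not part of the job, leave it where it is; origin at its underside
- screwdriver: screwdriver lying, 150 long; not part of the job, leave it where it is; origin at its underside
- pliers: small pliers lying, about 135 long, 12 high; not part of the job, leave it where it is; origin at its underside
- tweezers: steel tweezers lying, 110 long, 4 high; not part of the job, leave it where it is; origin at its underside
- spectacles: folded black spectacles, 130 wide, 5 high; not part of the job, leave it where it is; origin at its underside

How it is judged:
On the way, in this order (a step that is already met when the one before it is completed fails the run):
1. all the alloy pieces lie in the drop cup and the pot stands within 20 mm of the middle of the resting zone (x of piece1 in the frame of cup between -0.032 and 0.032 m and y of piece1 in the frame of cup between -0.032 and 0.032 m and z of piece1 in the frame of cup between 0.012 and 0.075 m and x of piece2 in the frame of cup between -0.032 and 0.032 m and y of piece2 in the frame of cup between -0.032 and 0.032 m and z of piece2 in the frame of cup between 0.012 and 0.075 m and x of piece3 in the frame of cup between -0.032 and 0.032 m and y of piece3 in the frame of cup between -0.032 and 0.032 m and z of piece3 in the frame of cup between 0.012 and 0.075 m and x of piece4 in the frame of cup between -0.032 and 0.032 m and y of piece4 in the frame of cup between -0.032 and 0.032 m and z of piece4 in the frame of cup between 0.012 and 0.075 m and x of piece5 in the frame of cup between -0.032 and 0.032 m and y of piece5 in the frame of cup between -0.032 and 0.032 m and z of piece5 in the frame of cup between 0.012 and 0.075 m and x of piece6 in the frame of cup between -0.032 and 0.032 m and y of piece6 in the frame of cup between -0.032 and 0.032 m and z of piece6 in the frame of cup between 0.012 and 0.075 m and x of piece7 in the frame of cup between -0.032 and 0.032 m and y of piece7 in the frame of cup between -0.032 and 0.032 m and z of piece7 in the frame of cup between 0.012 and 0.075 m and horizontal distance between pot and rest_zone below 0.02 m and angle between pot's own z axis and vertical below 0.05 rad and linear speed of pot below 0.02 m/s), for 0.2 s.
2. the cup, upright (within 0.35 rad) and over the pot, has its bottom open by more than 0.4 rad with its tab pressed on the pot (value of joint cup_flap above 0.4 rad and horizontal distance between cup and pot below 0.04 m and angle between cup's own z axis and vertical below 0.35 rad and z of cup in the frame of pot below 0.12 m and contact force between cup and pot above 0.5 N and horizontal distance between pot and rest_zone below 0.03 m), for 0.1 s.
3. all the pieces lie in the pot, which is still on the resting zone (within 30 mm), and the cup's bottom has swung shut again (horizontal distance between each of piece1, piece2, piece3, piece4, piece5, piece6, piece7 and pot below 0.07 m and z of piece1 in the frame of pot between 0 and 0.07 m and z of piece2 in the frame of pot between 0 and 0.07 m and z of piece3 in the frame of pot between 0 and 0.07 m and z of piece4 in the frame of pot between 0 and 0.07 m and z of piece5 in the frame of pot between 0 and 0.07 m and z of piece6 in the frame of pot between 0 and 0.07 m and z of piece7 in the frame of pot between 0 and 0.07 m and value of joint cup_flap below 0.2 rad and horizontal distance between pot and rest_zone below 0.03 m), for 0.2 s.
4. the pot stands within 20 mm of the middle of the heating zone (horizontal distance between pot and heat_zone below 0.02 m and angle between pot's own z axis and vertical below 0.05 rad and linear speed of pot below 0.02 m/s), for 0.2 s.
At the end, for the whole second after the job is handed in: all the alloy pieces present lie in the pot; the pot stands level within 20 mm of the middle of the heating zone; the drop cup stands upright on its tile (within 35 mm of its middle) with its bottom shut; all at rest (all of step 4 and horizontal distance between each of piece1, piece2, piece3, piece4, piece5, piece6, piece7 and pot below 0.07 m and z of piece1 in the frame of pot between 0 and 0.07 m and z of piece2 in the frame of pot between 0 and 0.07 m and z of piece3 in the frame of pot between 0 and 0.07 m and z of piece4 in the frame of pot between 0 and 0.07 m and z of piece5 in the frame of pot between 0 and 0.07 m and z of piece6 in the frame of pot between 0 and 0.07 m and z of piece7 in the frame of pot between 0 and 0.07 m and horizontal distance between cup and cup_tile below 0.035 m and angle between cup's own z axis and vertical below 0.08 rad and height (world z) of cup below 0.013 m and value of joint cup_flap below 0.15 rad and linear speed of cup below 0.02 m/s); the robot touches nothing.
It fails at once if the pot is lifted or tipped off the hot plate (raised more than 10 mm or tilted more than 0.2 rad) (height (world z) of pot above 0.055 m or angle between pot's own z axis and vertical above 0.2 rad).
It fails at once if a bystander is moved more than 25 mm (distance of any of collar, flux_bottle, glasses_case, screwdriver, pliers, tweezers, spectacles from where it was at the start of the episode above 0.025 m).
Of piece1, piece2, piece3, piece4, piece5, piece6, piece7 only 4 to 6 are there at a start; the rules pass over those that are not, and their reading is None.
At some moment in a run one of piece1, piece2, piece3, piece4, piece5, piece6, piece7, pot may be knocked a few centimetres aside while the robot is not near it.
It also fails if it takes over 210 s, if anything falls off the work surface, if the arm or the gripper's body presses on something with over 40 N, if the wrist force passes 120 N, or if a joint passes its speed limit or range.

### The arm

A 6-joint arm with a two-finger parallel gripper is mounted at the origin on the work surface. World frame = base frame: x ahead of the robot, y to its left, z up, the work surface at z = 0. Lengths are in m, angles in rad, forces in N, time in s.
With the tool pointing down it reaches from about 0.225 to 0.875 m from the base axis. Payload 3.4 kg.
Tool frame: the origin (TCP) lies midway between the tips of the shut fingers; the grasp point (between the pads) lies 19 mm behind it (manip.grip_point_offset is the distance from the TCP to the grasp point, in m); z points along the fingers, y is the line along which they close (so a half turn about z gives the same grasp; the last joint's range is limited). The gripper opens to 85 mm and grips with 20 to 120 N. Pads are 22 mm wide; open, the fingers measure 114 mm over their backs; the gripper's body (76 mm by 85 mm) begins 54 mm behind the grasp point. The pads swing forward as they close: fully open they stand 13 mm farther back than shut.
Start: joints at [1.148, 0.276, 1.505, -0, 1.361, -0.121], TCP at [0.171, 0.549, 0.231] pointing down, gripper open.
Joint ranges: [-2.89, 2.89], [-0.75, 2.08], [0.22, 2.7], [-1.18, 4.32], [0.11, 2.71], [-2.7, 2.7]. Speed limits (rad/s): [2.57, 2.57, 3.14, 3.14, 3.14, 3.14].

### API

Orientations are given as a unit quaternion [w, x, y, z].
In Python, from rig import manip gives the robot as it stands.
- The arm moves only by the shell command python3 -m handwheel 'ROWS' [FORCE]. ROWS is JSON, a list of rows, each an object with "translation": the shift along the tool's x, y, z in m, a list of three; "angular": the turn, a rotation vector about the tool's x, y, z in degrees, a list of three; "hand": the closure, from 0 (fully open) to 1 (shut). A call has 1 to 10 rows; each row shifts and turns the commanded pose from where the row before left it, along the tool's axes as they then stand; what a row does not reach is not made up. A row lasts 1/12 s, in which the tool goes at most 41.7 mm and 7.16 degrees, less where a joint would pass 70% of its speed; a pose out of reach is approached as far as the arm can. A call with a gripper value outside its range is refused whole. The fingers move at their own pace and stop on an object; FORCE is the grip in N (left out, the last holds). Time passes only in rows, so rows that do not move let the fingers close. It gives the time, the measured TCP pose, the force, the opening and the grip force at its end, in the units of the state.
- manip.get_state(): the state, without advancing time (a new reading comes with each control period).
- manip.get_image(name): name is "scene" or "top" or "wrist"; returns the picture (384x512x3 uint8, red, green, blue); there is no depth.
- manip.camera_info(name): a dict with "camera_matrix" (3x3 intrinsics, pixels), "eye" and "orientation" of the camera in the world; the wrist camera has in their place "tool_from_camera" (4x4, takes a point from camera to tool coordinates, whose origin is the TCP and whose axes are the flange's). Camera axes: x right, y down, z forward; pixel columns grow to the right and rows downward; lengths in m; the calibration is good to about 2 mm. A picture is of the moment at which its call begins: read the wrist's pose just before it. camera_info takes no time and is no camera call.
- manip.sign_off(): hands the job in; it is judged then, once.
The state is a dict: "clock": time; "qpos": joint angles; "qd": joint speeds; "effort": joint torques, N m; "position": TCP position; "ee_rot": TCP orientation; "contact_force": force on the tool from outside, world axes, zero at the start; "moment": the same for the moment, N m; "width": finger opening in m; "gripper_force": force on a finger pad.
Only numpy, scipy, OpenCV 4.12 (cv2) and the standard library are available. Lean on these libraries where they do the work, as an engineer would, in place of code of your own. Each camera call takes 0.05 s, during which the arm holds its last target. There are 200 camera calls.

## Working session

There is one attempt and no reset: what is moved stays moved. The work goes in short steps, Python scripts to look and compute and a shell command to move; the robot and the scene stay as the last step left them, time stands still between calls to the robot, and variables do not carry over. Pictures are saved under pics/ and viewed, at most 14 in all, crops included, and the job is handed in when it is done.

```bash
ls; mkdir -p pics
python3 - <<'E'
from rig import manip
import cv2, numpy as np
s=manip.get_state();print(s)
for n in("top","scene","wrist"):
    im=manip.get_image(n);cv2.imwrite(f"pics/{n}0.png",im[:,:,::-1])
    print(n,manip.camera_info(n))
print(manip.grip_point_offset)
E
```

```text
pics
{'clock': 0.0, 'qpos': array([ 1.14798653e+00,  2.76616659e-01,  1.50618961e+00, -1.65205836e-05,
        1.36069466e+00, -1.20985599e-01]), 'qd': array([ 0.00041053, -0.00032162, -0.00085929, -0.00081935, -0.00121061,
       -0.00096324]), 'effort': array([-2.70290970e-03, -4.16766000e+01, -2.45803839e+01, -2.57246420e-04,
        1.07433010e-02,  4.62036169e-06]), 'position': array([0.17069973, 0.54849757, 0.23040486]), 'ee_rot': array([-2.48463465e-04,  1.50338146e-01,  9.88634175e-01, -9.21256890e-04]), 'contact_force': array([0.25282363, 0.39834123, 0.83872739]), 'moment': array([0.05551325, 0.02893814, 0.00275061]), 'gripper_force': 0.0, 'width': 0.08538947920549646}
top {'camera_matrix': array([[476.23646815,   0.        , 252.41306455],
       [  0.        , 476.23646815, 188.87459222],
       [  0.        ,   0.        ,   1.        ]]), 'eye': array([ 0.29308314, -0.01090421,  1.367827  ]), 'orientation': array([ 0.06852863, -0.70070087,  0.7072443 , -0.06424653])}
scene {'camera_matrix': array([[356.34826264,   0.        , 253.93591811],
       [  0.        , 356.34826264, 190.20429587],
       [  0.        ,   0.        ,   1.        ]]), 'eye': array([ 0.85962199, -0.58021788,  0.54701295]), 'orientation': array([-0.44765395,  0.85883771,  0.22135215, -0.11404807])}
wrist {'camera_matrix': array([[273.60305941,   0.        , 255.7459386 ],
       [  0.        , 273.60305941, 195.17324344],
       [  0.        ,   0.        ,   1.        ]]), 'tool_from_camera': array([[-7.35360514e-04, -9.54703115e-01, -2.97559104e-01,
         7.63676646e-02],
       [ 9.99999524e-01, -8.92806145e-04,  3.93214803e-04,
        -9.79796994e-05],
       [-6.41065995e-04, -2.97558674e-01,  9.54703318e-01,
        -1.42925580e-01],
       [ 0.00000000e+00,  0.00000000e+00,  0.00000000e+00,
         1.00000000e+00]])}
0.0187
```

View pics/top0.png

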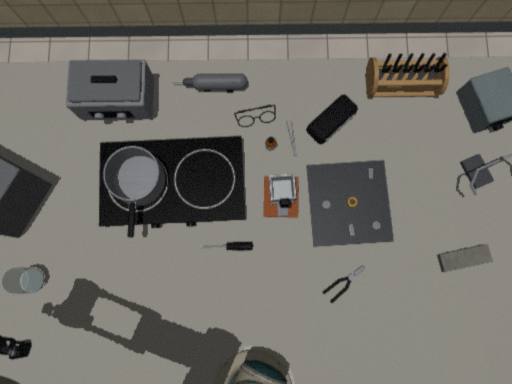

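View pics/scene0.png

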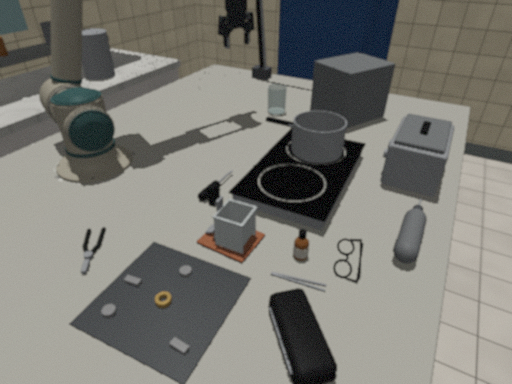

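Top view: pot at (137,177) with its handle downward to (131,230), single ring at (205,179), cup at (283,190) on the tile with its handle toward the base, plate at (350,202) holding buttons (326,204), (376,225) and bars (371,173), (351,230), with the collar at (352,202). That is four pieces.

```bash
cat > h.py <<'E'
import numpy as np, cv2
from rig import manip
from scipy.spatial.transform import Rotation as R
def rot(q): return R.from_quat([q[1],q[2],q[3],q[0]]).as_matrix()
def cam(name,st=None):
    i=manip.camera_info(name);K=i["camera_matrix"]
    if name=="wrist":
        T=i["tool_from_camera"];Rt=rot(st["ee_rot"])
        return K,Rt@T[:3,3]+st["position"],Rt@T[:3,:3]
    return K,np.array(i["eye"]),rot(i["orientation"])
def cast(c,px,z):
    K,e,Rm=c;px=np.atleast_2d(px).astype(float)
    d=(np.c_[px,np.ones(len(px))]@np.linalg.inv(K).T)@Rm.T
    return e+d*((z-e[2])/d[:,2])[:,None]
def proj(c,p):
    K,e,Rm=c;q=((np.atleast_2d(p)-e)@Rm)@K.T
    return q[:,:2]/q[:,2:]
def pose():
    s=manip.get_state();M=rot(s["ee_rot"])
    print("t",round(s["clock"],2),"pos",s["position"].round(4),"x",M[:,0].round(3),"y",M[:,1].round(3),"z",M[:,2].round(3),"w",round(s["width"],4),"gf",round(s["gripper_force"],1),"F",s["contact_force"].round(1))
    return s,M
E
python3 - <<'E'
from h import *
im=cv2.imread("pics/top0.png");c=cam("top")
# plate
hsv=cv2.cvtColor(im,cv2.COLOR_BGR2HSV);g=cv2.cvtColor(im,cv2.COLOR_BGR2GRAY)
roi=np.zeros_like(g);roi[160:246,306:393]=1
m=((g>105)&(roi>0)).astype(np.uint8)
for q in cv2.findContours(m,cv2.RETR_EXTERNAL,cv2.CHAIN_APPROX_NONE)[0]:
    if len(q)<6: continue
    (u,v),(w,h),a=cv2.minAreaRect(q);p=cast(c,[(u,v)],.012)[0]
    print("piece?",(u,v),w,h,round(a),p.round(4),im[int(v),int(u)])
def rect(mask,z,n):
    q=max(cv2.findContours(mask.astype(np.uint8),cv2.RETR_EXTERNAL,cv2.CHAIN_APPROX_NONE)[0],key=cv2.contourArea)
    b=cv2.boxPoints(cv2.minAreaRect(q));P=cast(c,b,z);print(n,P.mean(0).round(4),P.round(3).tolist())
dark=(g<45)&(np.arange(512)<260)[None]&((np.arange(384)>120)&(np.arange(384)<240))[:,None]
dark=cv2.morphologyEx(dark.astype(np.uint8),cv2.MORPH_CLOSE,np.ones((15,15)));dark=cv2.morphologyEx(dark,cv2.MORPH_OPEN,np.ones((25,25)))
rect(dark,.045,"glass")
o=(hsv[:,:,1]>130)&(hsv[:,:,0]<14)&(hsv[:,:,2]>70);o[:170]=0;o[225:]=0;o[:,:255]=0;o[:,306:]=0
rect(o,.008,"tile")
ring=(g>90);ring[:, :173]=0;ring[:,238:]=0;ring[:145]=0;ring[213:]=0
ys,xs=np.nonzero(ring);P=cast(c,np.c_[xs,ys],.045)
A=np.c_[2*P[:,:2],np.ones(len(P))];s=np.linalg.lstsq(A,(P[:,:2]**2).sum(1),rcond=None)[0]
print("rest",s[:2],np.sqrt(s[2]+s[:2]@s[:2]),len(P))
big=cv2.resize(im[120:250,90:250],(800,600*130*5//600//1 if 0 else 650),interpolation=cv2.INTER_CUBIC)[:600]
a=cv2.resize(im[140:250,90:250],None,fx=5,fy=5,interpolation=cv2.INTER_CUBIC);cv2.imwrite("pics/potbig.png",a[:550])
a=cv2.resize(im[155:255,258:398],None,fx=5.7,fy=5.7,interpolation=cv2.INTER_CUBIC);cv2.imwrite("pics/cupbig.png",a)
E
```

```text
piece? (363.0, 243.5) 3.0 58.0 90 [ 0.3906 -0.3156  0.012 ] [101 102 106]
piece? (351.0405578613281, 229.2432403564453) 10.357135772705078 4.274373531341553 81 [ 0.4313 -0.2837  0.012 ] [123 120 122]
piece? (376.0, 225.0) 6.0 6.0 90 [ 0.4428 -0.3553  0.012 ] [119 116 118]
piece? (326.0, 204.0) 6.0 6.0 90 [ 0.5047 -0.2151  0.012 ] [121 119 121]
piece? (352.0000305175781, 201.50003051757812) 7.77817440032959 9.192388534545898 45 [ 0.5113 -0.2902  0.012 ] [72 70 69]
piece? (370.5, 173.0) 8.0 3.0 90 [ 0.5948 -0.348   0.012 ] [116 113 113]
piece? (309.0, 207.0) 6.0 76.0 0 [ 0.4965 -0.166   0.012 ] [125 134 135]
piece? (388.0, 193.5) 67.0 8.0 90 [ 0.5336 -0.3951  0.012 ] [109 115 115]
piece? (338.5, 162.5) 5.0 65.0 90 [ 0.6272 -0.2563  0.012 ] [114 120 122]
glass [0.5741 0.1519 0.045 ] [[0.697, 0.285, 0.045], [0.695, 0.022, 0.045], [0.451, 0.023, 0.045], [0.453, 0.277, 0.045]]
tile [ 0.5293 -0.056   0.008 ] [[0.587, -0.038, 0.008], [0.586, -0.076, 0.008], [0.472, -0.074, 0.008], [0.472, -0.036, 0.008]]
rest [0.57738914 0.13281168] 0.08434086826771235 233
```

View pics/potbig.png

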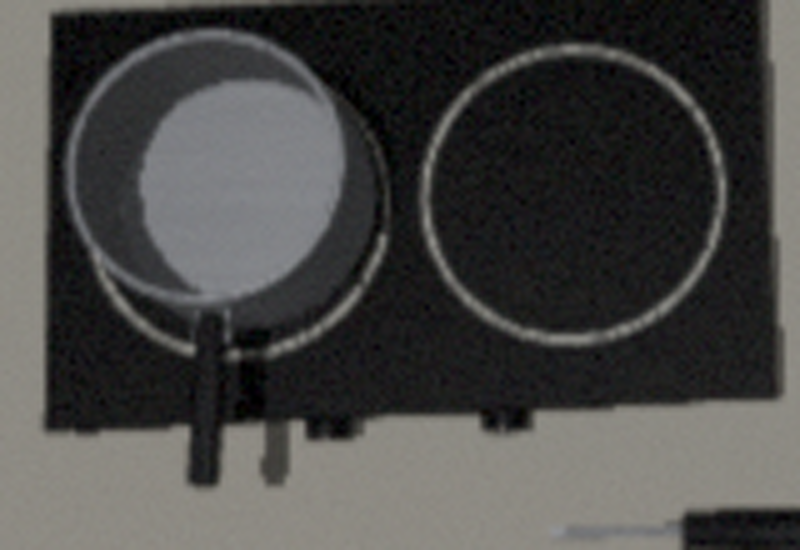

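View pics/cupbig.png

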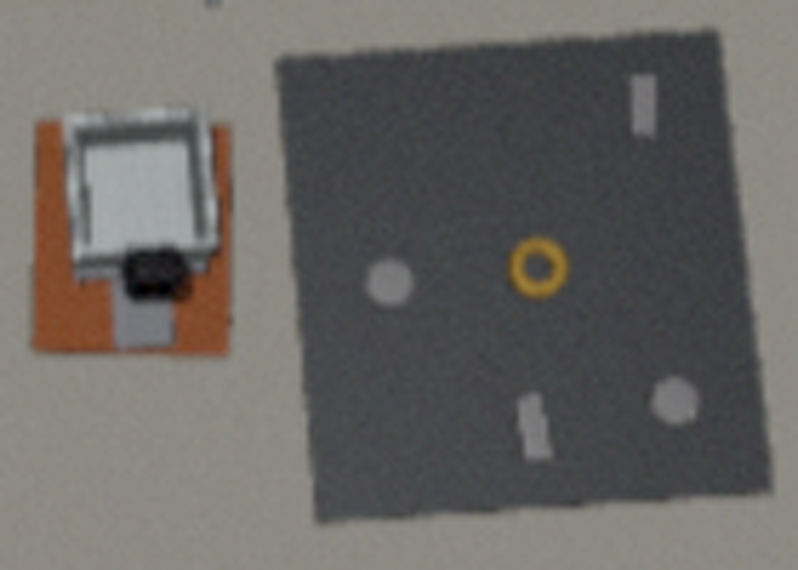

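The pot's rim centre is at crop (206,167), with its handle running down to (203,485). The heating ring shows an arc through (240,357) and (388,205). In the second crop the cup rim spans (65..215, 110..258), its handle top is at (155,270), and its tab points down.

Run:
```python
from h import *
c=cam("top")
P=lambda L,z:cast(c,np.array(L)/5+[90-.4,140-.4],z)[:,:2]
C=lambda L,z:cast(c,np.array(L)/5.7+[258-.4,155-.4],z)[:,:2]
def circ(p):
    s=np.linalg.lstsq(np.c_[2*p,np.ones(len(p))],(p**2).sum(1),rcond=None)[0];return s[:2].round(4),round(np.sqrt(s[2]+s[:2]@s[:2]),4)
print("pot rim",circ(P([(67,168),(345,165),(206,30),(206,302),(108,68),(305,68)],.140)))
print("heat",circ(P([(95,255),(130,315),(180,347),(240,357),(300,343),(345,310),(378,260),(388,205),(382,165)],.045)))
print("rest",circ(P([(427,190),(722,195),(575,48),(570,342),(470,88),(680,88),(680,300),(470,300)],.045)))
print("handle tip,mid",P([(203,485),(205,400),(209,315)],.116).round(4))
g=P([(50,12),(770,0),(780,397),(45,430)],.045);print("glass",g.mean(0).round(4),g.round(3).tolist())
t=C([(35,122),(232,122),(228,355),(32,350)],.008);print("tile",t.mean(0).round(4),t.round(3).tolist())
r=C([(63,117),(206,105),(75,268),(220,255)],.086);print("cuprim",r.mean(0).round(4),r.round(3).tolist())
print("cuphandle",C([(155,268)],.14).round(4), "tab end",C([(145,345)],.012).round(4))
for n,L in dict(bar1=[(643,105),(643,75),(643,136)],bar2=[(535,427),(529,394),(542,460)],b1=[(390,282)],b2=[(676,401)],col=[(539,267)]).items():
    print(n,C(L,.014).round(4).tolist())
```

```text
pot rim (array([0.5744, 0.3178]), np.float64(0.074))
heat (array([0.569 , 0.3222]), np.float64(0.0845))
rest (array([0.5772, 0.1318]), np.float64(0.0852))
handle tip,mid [[0.4068 0.3182]
 [0.4517 0.3189]
 [0.4973 0.3186]]
glass [0.5702 0.2247] [[0.687, 0.436], [0.69, 0.02], [0.459, 0.016], [0.445, 0.427]]
tile [ 0.5299 -0.0856] [[0.59, -0.037], [0.589, -0.138], [0.469, -0.133], [0.472, -0.034]]
cuprim [ 0.5409 -0.0862] [[0.575, -0.049], [0.58, -0.118], [0.501, -0.054], [0.507, -0.123]]
cuphandle [[ 0.4921 -0.0887]] tab end [[ 0.4737 -0.0909]]
bar1 [[0.5943, -0.3472], [0.61, -0.3481], [0.5781, -0.3463]]
bar2 [[0.4303, -0.2844], [0.4469, -0.2822], [0.4138, -0.2871]]
b1 [[0.5042, -0.2149]]
b2 [[0.4427, -0.3554]]
col [[0.5111, -0.2903]]
```

Measurements agree with the given sizes: zone spacing 190.6 mm, pot radius 74 mm, ring radius 85 mm. The pot goes first, starting with aligning the tool.

```bash
cat >> h.py <<'E'
def togo(p,yaw=None):
    "shift in tool axes to reach TCP position p; yaw: wanted angle of tool y in world (deg) -> turn about tool z"
    s,M=pose();d=M.T@(np.array(p)-s["position"]);print("shift(mm)",(d*1000).round(1))
    if yaw is not None:
        a=np.degrees(np.arctan2(M[1,1],M[0,1]));print("turn z",round(-((yaw-a+90)%180-90),2))
    print("tilt z (deg about tool x,y):",np.degrees(np.cross(M.T@[0,0,-1],[0,0,1])*-1).round(2))
E
python3 -m handwheel '[{"translation":[0,0,0],"angular":[0,0,-5.8],"hand":0},{"translation":[0,0,0],"angular":[0,0,-5.8],"hand":0},{"translation":[0,0,0],"angular":[0,0,-5.7],"hand":0}]' 60
python3 -c "
from h import *
togo([.432,.3185,.20],90)"
```

```text
clock: 0.4
position: [0.1708, 0.5488, 0.2309]
ee_rot: [-0.0, -0.003, 1.0, -0.0]
contact_force: [0.3, 0.1, -0.4]
width: 0.0856
gripper_force: 0.0
t 0.4 pos [0.1708 0.5488 0.2309] x [-1.    -0.005  0.   ] y [-0.005  1.    -0.001] z [-0.    -0.001 -1.   ] w 0.0856 gf 0.0 F [ 0.3  0.1 -0.4]
shift(mm) [-260.  -231.6   31. ]
turn z 0.3
tilt z (deg about tool x,y): [-0.04 -0.02  0.  ]
```

```bash
python3 -m handwheel '[{"translation":[-0.026,-0.0232,0.003],"angular":[0,0,0],"hand":0},{"translation":[-0.026,-0.0232,0.003],"angular":[0,0,0],"hand":0},{"translation":[-0.026,-0.0232,0.003],"angular":[0,0,0],"hand":0},{"translation":[-0.026,-0.0232,0.003],"angular":[0,0,0],"hand":0},{"translation":[-0.026,-0.0232,0.003],"angular":[0,0,0],"hand":0},{"translation":[-0.026,-0.0232,0.003],"angular":[0,0,0],"hand":0},{"translation":[-0.026,-0.0232,0.003],"angular":[0,0,0],"hand":0},{"translation":[-0.026,-0.0232,0.003],"angular":[0,0,0],"hand":0},{"translation":[-0.026,-0.0232,0.003],"angular":[0,0,0],"hand":0},{"translation":[-0.026,-0.0232,0.003],"angular":[0,0,0],"hand":0}]'
python3 - <<'E'
from h import *
s,M=pose();im=manip.get_image("wrist")[:,:,::-1].copy();cv2.imwrite("pics/w1.png",im)
c=cam("wrist",s)
print(proj(c,[[.407,.3185,.116],[.497,.3185,.116],[.5744,.3178,.14]]).round(0))
togo([.432,.3185,.089],90)
E
```

```text
clock: 1.23
position: [0.4318, 0.3156, 0.201]
ee_rot: [-0.0, -0.0, 1.0, -0.0]
contact_force: [0.7, 1.3, -0.6]
width: 0.0856
gripper_force: 0.0
t 1.23 pos [0.4318 0.3156 0.201 ] x [-1. -0.  0.] y [-0.  1. -0.] z [-0. -0. -1.] w 0.0856 gf 0.0 F [ 0.7  1.3 -0.6]
[[259. 173.]
 [259. 266.]
 [258. 351.]]
t 1.28 pos [0.4371 0.3113 0.2003] x [-1.     0.003 -0.005] y [ 0.003  1.    -0.005] z [ 0.004 -0.005 -1.   ] w 0.0854 gf 0.0 F [ 4.4 -3.  -0.7]
shift(mm) [  5.7   7.8 111.3]
turn z -0.17
tilt z (deg about tool x,y): [-0.3   0.26 -0.  ]
```

View pics/w1.png

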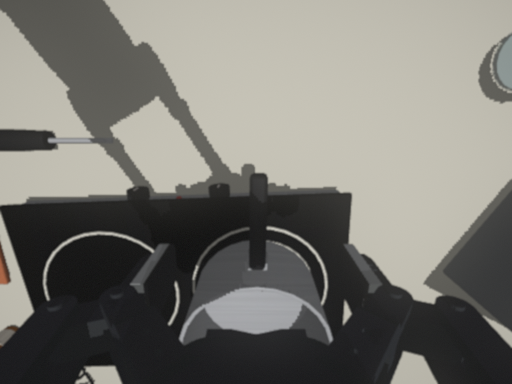

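The handle at column 259, rows 174–268, matches the prediction. Descending to grip.

```bash
python3 -m handwheel '[{"translation":[0,0.001,0.028],"angular":[0,0,0],"hand":0},{"translation":[0,0,0.028],"angular":[0,0,0],"hand":0},{"translation":[0,0,0.028],"angular":[0,0,0],"hand":0},{"translation":[0,0,0.018],"angular":[0,0,0],"hand":0},{"translation":[0,0,0.009],"angular":[0,0,0],"hand":0},{"translation":[0,0,0],"angular":[0,0,0],"hand":0},{"translation":[0,0,0],"angular":[0,0,0],"hand":0}]'
python3 -c "
from h import *
togo([.432,.3185,.089],90)"
```

```text
clock: 1.87
position: [0.4311, 0.3184, 0.0905]
ee_rot: [0.0, -0.0, 1.0, 0.0]
contact_force: [0.1, -0.4, 0.2]
width: 0.0853
gripper_force: 0.0
t 1.87 pos [0.4311 0.3184 0.0905] x [-1. -0. -0.] y [-0.  1.  0.] z [ 0.  0. -1.] w 0.0853 gf 0.0 F [ 0.1 -0.4  0.2]
shift(mm) [-0.9  0.1  1.5]
turn z 0.02
tilt z (deg about tool x,y): [ 0.  0. -0.]
```

```bash
python3 -m handwheel '[{"translation":[0,0,0],"angular":[0,0,0],"hand":1},{"translation":[0,0,0],"angular":[0,0,0],"hand":1},{"translation":[0,0,0],"angular":[0,0,0],"hand":1},{"translation":[0,0,0],"angular":[0,0,0],"hand":1},{"translation":[0,0,0],"angular":[0,0,0],"hand":1},{"translation":[0,0,0],"angular":[0,0,0],"hand":1},{"translation":[0,0,0],"angular":[0,0,0],"hand":1},{"translation":[0,0,0],"angular":[0,0,0],"hand":1}]' 50
python3 -c "
from h import *
pose()"
```

```text
clock: 2.53
position: [0.4311, 0.3179, 0.0909]
ee_rot: [0.0, 0.0, 1.0, -0.0]
contact_force: [-1.4, -2.6, 5.4]
width: 0.0149
gripper_force: 49.7
t 2.53 pos [0.4311 0.3179 0.0909] x [-1.     0.    -0.001] y [ 0.  1. -0.] z [ 0.001 -0.    -1.   ] w 0.0149 gf 49.7 F [-1.4 -2.6  5.4]
```

```bash
python3 -m handwheel '[{"translation":[0,-0.008,0],"angular":[0,0,0],"hand":1},{"translation":[0,-0.016,0],"angular":[0,0,0],"hand":1},{"translation":[0,-0.02,0],"angular":[0,0,0],"hand":1},{"translation":[0,-0.02,0],"angular":[0,0,0],"hand":1},{"translation":[0,-0.02,0],"angular":[0,0,0],"hand":1},{"translation":[0,-0.02,0],"angular":[0,0,0],"hand":1}]'
python3 -m handwheel '[{"translation":[0,-0.02,0],"angular":[0,0,0],"hand":1},{"translation":[-0.001,-0.02,0],"angular":[0,0,0],"hand":1},{"translation":[-0.001,-0.02,0],"angular":[0,0,0],"hand":1},{"translation":[-0.001,-0.014,0],"angular":[0,0,0],"hand":1},{"translation":[0,-0.008,0],"angular":[0,0,0],"hand":1},{"translation":[0,0,0],"angular":[0,0,0],"hand":1},{"translation":[0,0,0],"angular":[0,0,0],"hand":1}]'
python3 - <<'E'
from h import *
pose();im=manip.get_image("top")[:,:,::-1]
cv2.imwrite("pics/top1.png",cv2.resize(im[140:250,90:250],None,fx=5,fy=5,interpolation=cv2.INTER_CUBIC))
E
```

```text
clock: 3.03
position: [0.4321, 0.215, 0.0909]
ee_rot: [0.002, -0.001, 1.0, 0.002]
contact_force: [0.2, 5.5, 3.0]
width: 0.0149
gripper_force: 49.7
clock: 3.62
position: [0.4348, 0.1315, 0.0907]
ee_rot: [0.001, 0.0, 1.0, -0.0]
contact_force: [1.6, -1.1, 5.3]
width: 0.0154
gripper_force: 49.9
t 3.62 pos [0.4348 0.1315 0.0907] x [-1.     0.001 -0.002] y [ 0.001  1.    -0.001] z [ 0.002 -0.001 -1.   ] w 0.0154 gf 49.9 F [ 1.6 -1.1  5.3]
```

View pics/top1.png

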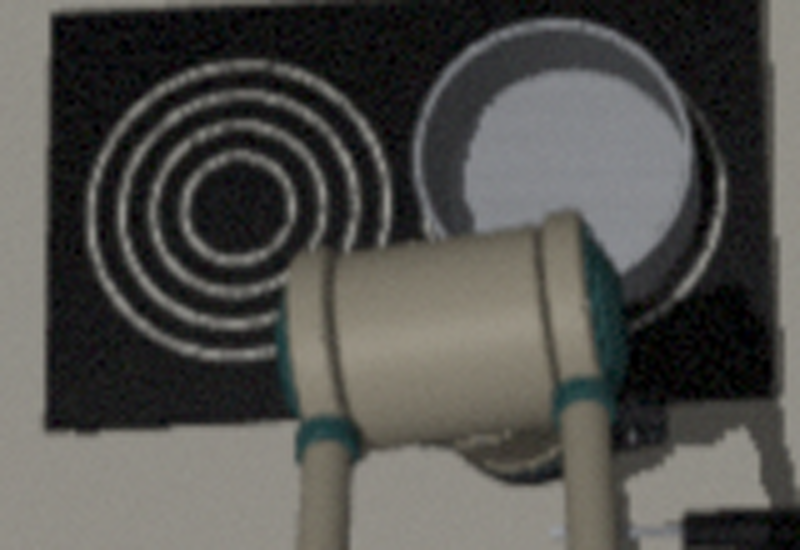

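The pot now sits over the single ring, rim centre about (554,157) in the crop. The four heating rings are centred near (240,208). I'll release and lift, then verify the numbers.

```bash
python3 -m handwheel '[{"translation":[0,0,0],"angular":[0,0,0],"hand":0},{"translation":[0,0,0],"angular":[0,0,0],"hand":0},{"translation":[0,0,0],"angular":[0,0,0],"hand":0},{"translation":[0,0,0],"angular":[0,0,0],"hand":0},{"translation":[0,0,-0.03],"angular":[0,0,0],"hand":0},{"translation":[0,0,-0.035],"angular":[0,0,0],"hand":0},{"translation":[0,0,-0.035],"angular":[0,0,0],"hand":0},{"translation":[0,-0.035,0],"angular":[0,0,0],"hand":0.5},{"translation":[0,-0.035,0],"angular":[0,0,0],"hand":0.5},{"translation":[0,-0.035,0],"angular":[0,0,0],"hand":0.5}]'
python3 - <<'E'
from h import *
c=cam("top")
P=lambda L,z:cast(c,np.array(L)/5+[90-.4,140-.4],z)[:,:2]
print("pot",P([(554,157)],.14),"heat",P([(239.5,208.5)],.045))
togo([.504,-.215,.15],90)
E
```

```text
clock: 4.5
position: [0.4339, 0.0266, 0.1909]
ee_rot: [0.001, -0.002, 1.0, -0.0]
contact_force: [0.1, 0.3, -0.6]
width: 0.0514
gripper_force: 0.0
pot [[0.57627422 0.13272252]] heat [[0.57000795 0.32231256]]
t 4.5 pos [0.4339 0.0266 0.1909] x [-1.    -0.003 -0.001] y [-0.003  1.    -0.   ] z [ 0.001 -0.    -1.   ] w 0.0514 gf 0.0 F [ 0.1  0.3 -0.6]
shift(mm) [ -69.3 -241.8   41.1]
turn z 0.17
tilt z (deg about tool x,y): [-0.01  0.08 -0.  ]
```

```bash
python3 -m handwheel '[{"translation":[-0.009,-0.03,0],"angular":[0,0,0],"hand":0.5},{"translation":[-0.009,-0.03,0],"angular":[0,0,0],"hand":0.5},{"translation":[-0.009,-0.03,0],"angular":[0,0,0],"hand":0.5},{"translation":[-0.009,-0.03,0],"angular":[0,0,0],"hand":0.5},{"translation":[-0.009,-0.03,0],"angular":[0,0,0],"hand":0.5},{"translation":[-0.009,-0.03,0],"angular":[0,0,0],"hand":0.5},{"translation":[-0.009,-0.03,0.02],"angular":[0,0,0],"hand":0.5},{"translation":[-0.005,-0.02,0.02],"angular":[0,0,0],"hand":0.5},{"translation":[-0.001,-0.006,0],"angular":[0,0,0],"hand":0.5},{"translation":[0,0,0],"angular":[0,0,0],"hand":0.5}]'
python3 - <<'E'
from h import *
s,M=pose();c=cam("wrist",s);im=manip.get_image("wrist")[:,:,::-1].copy();cv2.imwrite("pics/w2.png",im)
for n,p in dict(bar1=[.5943,-.3472,.014],bar2=[.4303,-.2844,.014],b1=[.5042,-.2149,.014],b2=[.4427,-.3554,.014]).items(): print(n,proj(c,p).round(0))
togo([.504,-.215,.006],90)
E
```

```text
clock: 5.33
position: [0.5024, -0.2096, 0.1488]
ee_rot: [-0.002, 0.001, 1.0, 0.001]
contact_force: [0.8, 0.1, -0.1]
width: 0.043
gripper_force: 0.0
t 5.33 pos [ 0.5024 -0.2096  0.1488] x [-1.     0.002  0.003] y [0.002 1.    0.002] z [-0.003  0.002 -1.   ] w 0.043 gf 0.0 F [ 0.8  0.1 -0.1]
bar1 [[136. 264.]]
bar2 [[178. 115.]]
b1 [[250. 188.]]
b2 [[108. 128.]]
t 5.38 pos [ 0.5026 -0.2086  0.1498] x [-1.     0.001  0.002] y [0.001 1.    0.002] z [-0.002  0.002 -1.   ] w 0.0429 gf 0.0 F [-0.1 -0.3  0.1]
shift(mm) [ -1.6  -6.6 143.8]
turn z -0.06
tilt z (deg about tool x,y): [ 0.1  -0.09 -0.  ]
```

View pics/w2.png

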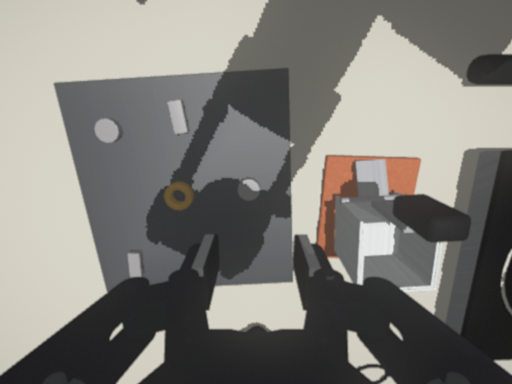

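All pieces sit within 2 px of prediction: b1 (249,188), bar2 (178,116), b2 (107,130), bar1 (134,264). Picking b1.

```bash
python3 -m handwheel '[{"translation":[-0.0015,-0.0065,0.03],"angular":[0,0,0],"hand":0.5},{"translation":[0,0,0.035],"angular":[0,0,0],"hand":0.5},{"translation":[0,0,0.035],"angular":[0,0,0],"hand":0.5},{"translation":[0,0,0.025],"angular":[0,0,0],"hand":0.5},{"translation":[0,0,0.012],"angular":[0,0,0],"hand":0.5},{"translation":[0,0,0.005],"angular":[0,0,0],"hand":0.5},{"translation":[0,0,0],"angular":[0,0,0],"hand":0.5}]' 30
python3 -c "
from h import *
togo([.504,-.215,.006],90)"
```

```text
clock: 5.97
position: [0.5044, -0.2139, 0.0083]
ee_rot: [-0.0, -0.001, 1.0, 0.0]
contact_force: [-0.2, 0.1, -0.1]
width: 0.0431
gripper_force: 0.0
t 5.97 pos [ 0.5044 -0.2139  0.0083] x [-1.    -0.001  0.001] y [-0.001  1.     0.001] z [-0.001  0.001 -1.   ] w 0.0431 gf 0.0 F [-0.2  0.1 -0.1]
shift(mm) [ 0.4 -1.1  2.3]
turn z 0.09
tilt z (deg about tool x,y): [ 0.06 -0.05 -0.  ]
```

```bash
python3 -m handwheel '[{"translation":[0,0,0.001],"angular":[0,0,0],"hand":1},{"translation":[0,0,0],"angular":[0,0,0],"hand":1},{"translation":[0,0,0],"angular":[0,0,0],"hand":1},{"translation":[0,0,0],"angular":[0,0,0],"hand":1},{"translation":[0,0,0],"angular":[0,0,0],"hand":1},{"translation":[0,0,-0.02],"angular":[0,0,0],"hand":1},{"translation":[0,0,-0.03],"angular":[0,0,0],"hand":1}]' 30
python3 -m handwheel '[{"translation":[0,0,-0.035],"angular":[0,0,0],"hand":1},{"translation":[0,0,-0.035],"angular":[0,0,0],"hand":1},{"translation":[-0.008,0.028,-0.02],"angular":[0,0,0],"hand":1},{"translation":[-0.01,0.035,0],"angular":[0,0,0],"hand":1},{"translation":[-0.01,0.035,0],"angular":[0,0,0],"hand":1},{"translation":[-0.007,0.022,0],"angular":[0,0,0],"hand":1},{"translation":[-0.002,0.009,0],"angular":[0,0,0],"hand":1},{"translation":[0,0,0],"angular":[0,0,0],"hand":1},{"translation":[0,0,0],"angular":[0,0,0],"hand":1}]'
python3 - <<'E'
from h import *
togo([.541,-.086,.097],94)
im=manip.get_image("scene")[:,:,::-1];cv2.imwrite("pics/s1.png",cv2.resize(im[150:350,130:380],None,fx=3,fy=3))
E
```

```text
clock: 6.55
position: [0.5025, -0.2144, 0.0559]
ee_rot: [-0.003, -0.0, 1.0, 0.001]
contact_force: [-0.2, 0.9, -0.9]
width: 0.0218
gripper_force: 29.4
clock: 7.3
position: [0.5413, -0.0868, 0.1474]
ee_rot: [-0.0, -0.001, 1.0, -0.001]
contact_force: [0.0, -0.6, -0.8]
width: 0.0218
gripper_force: 29.5
t 7.3 pos [ 0.5413 -0.0868  0.1474] x [-1.    -0.001  0.   ] y [-0.001  1.    -0.001] z [-0.    -0.001 -1.   ] w 0.0218 gf 29.5 F [ 0.  -0.6 -0.8]
shift(mm) [ 0.3  0.9 50.4]
turn z -3.92
tilt z (deg about tool x,y): [-0.07 -0.01  0.  ]
```

View pics/s1.png

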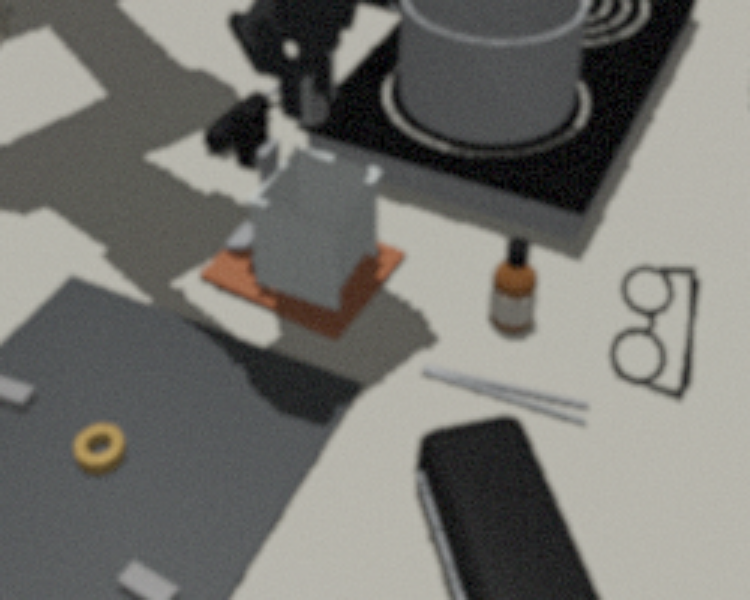

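The crop shows the fingers at about (310,100), behind the cup rim at (320,160). I'll check by projection before dropping.

Run:
```python
from h import *
c=cam("scene")
for p in ([.5413,-.0868,.1474],[.541,-.086,.086],[.492,-.089,.14],[.541,-.086,.008]): print(p,((proj(c,p)-[130,150])*3).round(0))
ct=cam("top");im=manip.get_image("top")[:,:,::-1];cv2.imwrite("pics/top2.png",cv2.resize(im[150:250,250:400],None,fx=5,fy=5))
```

```text
[0.5413, -0.0868, 0.1474] [[309. 108.]]
[0.541, -0.086, 0.086] [[312. 180.]]
[0.492, -0.089, 0.14] [[246.  99.]]
[0.541, -0.086, 0.008] [[315. 263.]]
```

Projection agrees: the TCP falls at (309,108), right above the cup mouth. Lowering and releasing, then lifting toward b2.

```bash
python3 -m handwheel '[{"translation":[0,0,0.02],"angular":[0,0,-4],"hand":1},{"translation":[0,0,0.02],"angular":[0,0,0],"hand":1},{"translation":[0,0,0.012],"angular":[0,0,0],"hand":1},{"translation":[0,0,0],"angular":[0,0,0],"hand":1},{"translation":[0,0,0],"angular":[0,0,0],"hand":0.5},{"translation":[0,0,0],"angular":[0,0,0],"hand":0.5},{"translation":[0,0,0],"angular":[0,0,0],"hand":0.5},{"translation":[0,0,0],"angular":[0,0,0],"hand":0.5},{"translation":[0,0,-0.03],"angular":[0,0,4],"hand":0.5},{"translation":[0,0,-0.03],"angular":[0,0,0],"hand":0.5}]'
python3 -c "
from h import *
togo([.443,-.355,.15],90)"
```

```text
clock: 8.23
position: [0.5403, -0.0861, 0.155]
ee_rot: [-0.002, 0.001, 1.0, 0.001]
contact_force: [0.2, -0.7, 0.2]
width: 0.0425
gripper_force: 0.0
t 8.23 pos [ 0.5403 -0.0861  0.155 ] x [-1.     0.002  0.004] y [0.002 1.    0.001] z [-0.004  0.001 -1.   ] w 0.0425 gf 0.0 F [ 0.2 -0.7  0.2]
shift(mm) [  96.7 -269.1    5.1]
turn z -0.12
tilt z (deg about tool x,y): [ 0.06 -0.21 -0.  ]
```

```bash
python3 -m handwheel '[{"translation":[0.004,-0.035,0],"angular":[0,0,0],"hand":0.5},{"translation":[0.012,-0.035,0],"angular":[0,0,0],"hand":0.5},{"translation":[0.015,-0.035,0],"angular":[0,0,0],"hand":0.5},{"translation":[0.015,-0.035,0],"angular":[0,0,0],"hand":0.5},{"translation":[0.015,-0.035,0],"angular":[0,0,0],"hand":0.5},{"translation":[0.015,-0.035,0],"angular":[0,0,0],"hand":0.5},{"translation":[0.012,-0.035,0.02],"angular":[0,0,0],"hand":0.5},{"translation":[0.009,-0.024,0.02],"angular":[0,0,0],"hand":0.5},{"translation":[0,0,0.02],"angular":[0,0,0],"hand":0.5},{"translation":[0,0,0],"angular":[0,0,0],"hand":0.5}]'
python3 -c "
from h import *
togo([.443,-.355,.007],90)
c=cam('top');im=manip.get_image('top')
g=im[182:196,276:293].mean(2);print(g.round(0)[::2,::2])"
```

```text
clock: 9.07
position: [0.4422, -0.3549, 0.0925]
ee_rot: [-0.002, 0.001, 1.0, 0.002]
contact_force: [-0.8, 1.1, 0.1]
width: 0.0426
gripper_force: 0.0
t 9.07 pos [ 0.4422 -0.3549  0.0925] x [-1.     0.003  0.004] y [0.003 1.    0.004] z [-0.004  0.004 -1.   ] w 0.0426 gf 0.0 F [-0.8  1.1  0.1]
shift(mm) [-1.2 -0.4 85.5]
turn z -0.16
tilt z (deg about tool x,y): [ 0.26 -0.25 -0.  ]
[[174. 173. 173. 175. 171. 174. 174. 164.  95.]
 [174. 175. 175. 173. 174. 174. 172. 166.  93.]
 [175. 176. 173. 172. 175. 173. 173. 166.  89.]
 [177. 164. 141. 144. 166. 175. 172. 167.  91.]
 [175. 134. 131. 128. 138. 172. 174. 168.  89.]
 [173. 132. 133. 131. 127. 171. 175. 170.  94.]
 [176. 133. 133. 131. 135. 174. 174. 172.  96.]]
```

b1 shows in the cup. Picking b2.

```bash
python3 -m handwheel '[{"translation":[-0.001,0,0.035],"angular":[0,0,0],"hand":0.5},{"translation":[0,0,0.03],"angular":[0,0,0],"hand":0.5},{"translation":[0,0,0.014],"angular":[0,0,0],"hand":0.5},{"translation":[0,0,0.004],"angular":[0,0,0],"hand":0.5},{"translation":[0,0,0],"angular":[0,0,0],"hand":0.5}]'
python3 -m handwheel '[{"translation":[0,0,0.001],"angular":[0,0,0],"hand":1},{"translation":[0,0,0],"angular":[0,0,0],"hand":1},{"translation":[0,0,0],"angular":[0,0,0],"hand":1},{"translation":[0,0,0],"angular":[0,0,0],"hand":1},{"translation":[0,0,0],"angular":[0,0,0],"hand":1},{"translation":[0,0,-0.02],"angular":[0,0,0],"hand":1},{"translation":[0,0,-0.04],"angular":[0,0,0],"hand":1},{"translation":[0,0,-0.04],"angular":[0,0,0],"hand":1},{"translation":[0,0,-0.04],"angular":[0,0,0],"hand":1},{"translation":[0,0,0],"angular":[0,0,0],"hand":1}]' 30
python3 -c "
from h import *
togo([.541,-.086,.15],94)"
```

```text
clock: 9.53
position: [0.4463, -0.3544, 0.0128]
ee_rot: [-0.0, -0.001, 1.0, 0.0]
contact_force: [-0.1, 0.5, -1.1]
width: 0.0425
gripper_force: 0.0
clock: 10.37
position: [0.4499, -0.3591, 0.1614]
ee_rot: [0.007, -0.0, 1.0, -0.007]
contact_force: [0.6, -1.1, 0.5]
width: 0.0004
gripper_force: 0.0
t 10.37 pos [ 0.4499 -0.3591  0.1614] x [-1.    -0.001 -0.013] y [-0.     1.    -0.013] z [ 0.013 -0.013 -1.   ] w 0.0004 gf 0.0 F [ 0.6 -1.1  0.5]
shift(mm) [-91.1 273.2   8.9]
turn z -3.98
tilt z (deg about tool x,y): [-0.76  0.76 -0.  ]
```

Missed; looking at where b2 is now.

```bash
cat >> h.py <<'E'
def pieces(name="wrist"):
    s=manip.get_state();c=cam(name,s);im=manip.get_image(name)[:,:,::-1].copy()
    hsv=cv2.cvtColor(im,cv2.COLOR_BGR2HSV);v=hsv[:,:,2].astype(int)
    big=cv2.medianBlur(im,41)[:,:,2].astype(int)
    m=((v-big>18)&(hsv[:,:,1]<40)).astype(np.uint8)
    for q in cv2.findContours(m,cv2.RETR_EXTERNAL,cv2.CHAIN_APPROX_NONE)[0]:
        (u,w),sz,a=cv2.minAreaRect(q)
        b=cast(c,cv2.boxPoints(((u,w),sz,a)),.014);L=np.linalg.norm(b[0]-b[1]),np.linalg.norm(b[1]-b[2])
        if 0.008<min(L)<.03 and .018<max(L)<.042:
            e=b[1]-b[0] if L[0]>L[1] else b[2]-b[1]
            print((round(u),round(w)),b.mean(0).round(4)[:2],np.round(L,3),"long axis deg",round(np.degrees(np.arctan2(e[1],e[0]))%180,1))
    return im
E
python3 - <<'E'
from h import *
im=pieces();cv2.imwrite("pics/w3.png",im);print("top");pieces("top");pose()
E
```

```text
(25, 358) [ 0.7064 -0.6839] [0.034 0.011] long axis deg 121.4
(451, 340) [ 0.6671 -0.1022] [0.012 0.031] long axis deg 79.8
(48, 275) [ 0.5717 -0.6199] [0.01  0.022] long axis deg 19.1
(296, 274) [ 0.5677 -0.3122] [0.012 0.033] long axis deg 55.9
(265, 264) [ 0.5532 -0.3498] [0.026 0.012] long axis deg 0.3
(414, 265) [ 0.5543 -0.1702] [0.025 0.034] long axis deg 46.8
(261, 176) [ 0.4445 -0.3555] [0.022 0.023] long axis deg 44.9
(273, 120) [ 0.3853 -0.3437] [0.034 0.019] long axis deg 92.4
(393, 118) [ 0.3831 -0.2216] [0.03  0.021] long axis deg 114.5
(436, 78) [ 0.3458 -0.1862] [0.014 0.029] long axis deg 87.9
top
(384, 238) [ 0.4047 -0.376 ] [0.021 0.014] long axis deg 133.1
(370, 173) [ 0.5944 -0.346 ] [0.012 0.03 ] long axis deg 176.8
(486, 109) [ 0.786  -0.7016] [0.014 0.021] long axis deg 40.0
(135, 97) [0.835  0.3472] [0.026 0.017] long axis deg 130.7
t 10.47 pos [ 0.4469 -0.3562  0.1549] x [-1.    -0.    -0.005] y [-0.     1.    -0.005] z [ 0.005 -0.005 -1.   ] w 0.0001 gf 0.0 F [-0.7  0.7 -0.9]
```

View pics/w3.png

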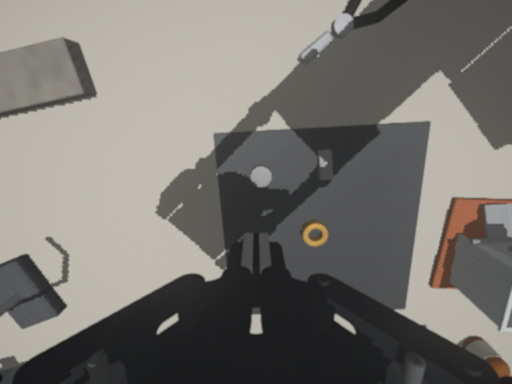

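The button at (261,176) has not moved; the fingers were simply too high. Retrying lower.

```bash
python3 -m handwheel '[{"translation":[0.002,0.001,0.02],"angular":[0,0,0],"hand":0.5},{"translation":[0,0,0.025],"angular":[0,0,0],"hand":0.5},{"translation":[0,0,0.03],"angular":[0,0,0],"hand":0.5},{"translation":[0,0,0.03],"angular":[0,0,0],"hand":0.5},{"translation":[0,0,0.025],"angular":[0,0,0],"hand":0.5},{"translation":[0,0,0.01],"angular":[0,0,0],"hand":0.5},{"translation":[0,0,0],"angular":[0,0,0],"hand":0.5},{"translation":[0,0,0],"angular":[0,0,0],"hand":0.5}]'
python3 -c "
from h import *
togo([.4445,-.3555,.006],90)"
```

```text
clock: 11.13
position: [0.4434, -0.3538, 0.011]
ee_rot: [-0.001, -0.0, 1.0, 0.001]
contact_force: [0.3, 0.2, 0.1]
width: 0.0428
gripper_force: 0.0
t 11.13 pos [ 0.4434 -0.3538  0.011 ] x [-1.    -0.     0.001] y [-0.     1.     0.001] z [-0.001  0.001 -1.   ] w 0.0428 gf 0.0 F [0.3 0.2 0.1]
shift(mm) [-1.1 -1.7  5. ]
turn z 0.01
tilt z (deg about tool x,y): [ 0.07 -0.06 -0.  ]
```

```bash
python3 -m handwheel '[{"translation":[-0.001,-0.0015,0.005],"angular":[0,0,0],"hand":0.5},{"translation":[0,0,0],"angular":[0,0,0],"hand":1},{"translation":[0,0,0],"angular":[0,0,0],"hand":1},{"translation":[0,0,0],"angular":[0,0,0],"hand":1},{"translation":[0,0,0],"angular":[0,0,0],"hand":1},{"translation":[0,0,0],"angular":[0,0,0],"hand":1},{"translation":[0,0,-0.02],"angular":[0,0,0],"hand":1},{"translation":[0,0,-0.04],"angular":[0,0,0],"hand":1},{"translation":[0,0,-0.04],"angular":[0,0,0],"hand":1},{"translation":[0,0,-0.04],"angular":[0,0,0],"hand":1}]' 30
python3 -c "
from h import *
togo([.541,-.086,.15],94)"
```

```text
clock: 11.97
position: [0.4439, -0.3547, 0.1474]
ee_rot: [-0.001, -0.0, 1.0, 0.001]
contact_force: [0.7, 0.1, -0.3]
width: 0.0217
gripper_force: 29.5
t 11.97 pos [ 0.4439 -0.3547  0.1474] x [-1.    -0.     0.002] y [-0.     1.     0.002] z [-0.002  0.002 -1.   ] w 0.0217 gf 29.5 F [ 0.7  0.1 -0.3]
shift(mm) [-97.1 268.7  -2.3]
turn z -3.99
tilt z (deg about tool x,y): [ 0.11 -0.09 -0.  ]
```

```bash
python3 -m handwheel '[{"translation":[-0.012,0.03,-0.008],"angular":[0,0,0],"hand":1},{"translation":[-0.015,0.035,0],"angular":[0,0,0],"hand":1},{"translation":[-0.016,0.035,0],"angular":[0,0,0],"hand":1},{"translation":[-0.016,0.035,0],"angular":[0,0,0],"hand":1},{"translation":[-0.016,0.035,0],"angular":[0,0,0],"hand":1},{"translation":[-0.015,0.035,0],"angular":[0,0,0],"hand":1},{"translation":[-0.007,0.033,0],"angular":[0,0,0],"hand":1},{"translation":[0,0.02,0],"angular":[0,0,0],"hand":1},{"translation":[0,0.011,0],"angular":[0,0,-4],"hand":1},{"translation":[0,0,0],"angular":[0,0,0],"hand":1}]'
python3 -c "
from h import *
togo([.541,-.086,.096],94)"
```

```text
clock: 12.8
position: [0.5408, -0.0837, 0.1541]
ee_rot: [-0.001, -0.037, 0.999, 0.001]
contact_force: [-0.2, -1.3, -0.3]
width: 0.0218
gripper_force: 29.5
t 12.8 pos [ 0.5408 -0.0837  0.1541] x [-0.997 -0.074  0.001] y [-0.074  0.997  0.002] z [-0.002  0.002 -1.   ] w 0.0218 gf 29.5 F [-0.2 -1.3 -0.3]
shift(mm) [-0.1 -2.5 58.1]
turn z 0.26
tilt z (deg about tool x,y): [ 0.1  -0.08 -0.  ]
```

```bash
python3 -m handwheel '[{"translation":[0,-0.001,0.025],"angular":[0,0,0],"hand":1},{"translation":[0,0,0.02],"angular":[0,0,0],"hand":1},{"translation":[0,0,0.012],"angular":[0,0,0],"hand":1},{"translation":[0,0,0],"angular":[0,0,0],"hand":1},{"translation":[0,0,0],"angular":[0,0,0],"hand":0.5},{"translation":[0,0,0],"angular":[0,0,0],"hand":0.5},{"translation":[0,0,0],"angular":[0,0,0],"hand":0.5},{"translation":[0,0,0],"angular":[0,0,0],"hand":0.5},{"translation":[0,0,-0.03],"angular":[0,0,0],"hand":0.5},{"translation":[0,0,-0.03],"angular":[0,0,-4],"hand":0.5}]'
python3 -c "
from h import *
togo([.4303,-.2844,.10],98)"
```

```text
clock: 13.63
position: [0.5404, -0.0873, 0.1572]
ee_rot: [-0.002, -0.07, 0.998, 0.001]
contact_force: [1.0, 0.3, 0.2]
width: 0.0431
gripper_force: 0.0
t 13.63 pos [ 0.5404 -0.0873  0.1572] x [-0.99  -0.14   0.003] y [-0.14   0.99   0.002] z [-0.004  0.001 -1.   ] w 0.0431 gf 0.0 F [1.  0.3 0.2]
shift(mm) [ 136.5 -179.8   57.4]
turn z 0.06
tilt z (deg about tool x,y): [ 0.09 -0.19 -0.  ]
```

```bash
python3 -m handwheel '[{"translation":[0,-0.03,0],"angular":[0,0,0],"hand":0.5},{"translation":[0.008,-0.035,0],"angular":[0,0,0],"hand":0.5},{"translation":[0.02,-0.03,0],"angular":[0,0,0],"hand":0.5},{"translation":[0.028,-0.027,0],"angular":[0,0,0],"hand":0.5},{"translation":[0.028,-0.027,0.01],"angular":[0,0,0],"hand":0.5},{"translation":[0.028,-0.02,0.025],"angular":[0,0,0],"hand":0.5},{"translation":[0.018,-0.008,0.022],"angular":[0,0,0],"hand":0.5},{"translation":[0.005,-0.003,0],"angular":[0,0,0],"hand":0.5},{"translation":[0,0,0],"angular":[0,0,0],"hand":0.5}]'
python3 - <<'E'
from h import *
pieces();togo([.4303,-.2844,.006],98)
E
```

```text
clock: 14.38
position: [0.4322, -0.2846, 0.1008]
ee_rot: [-0.001, -0.068, 0.998, 0.001]
contact_force: [1.0, 0.4, -0.0]
width: 0.0433
gripper_force: 0.0
(488, 351) [ 0.5672 -0.0145] [0.011 0.023] long axis deg 63.0
(300, 322) [ 0.5566 -0.2219] [0.029 0.015] long axis deg 155.7
(465, 311) [ 0.5205 -0.0584] [0.011 0.034] long axis deg 62.5
(124, 276) [ 0.5259 -0.4   ] [0.033 0.009] long axis deg 156.1
(162, 274) [ 0.5185 -0.3638] [0.032 0.018] long axis deg 160.9
(314, 265) [ 0.4895 -0.2205] [0.011 0.023] long axis deg 18.4
(301, 191) [ 0.4185 -0.2459] [0.02  0.014] long axis deg 164.0
(209, 176) [ 0.4158 -0.3269] [0.024 0.013] long axis deg 114.5
(256, 141) [ 0.381  -0.2907] [0.02  0.042] long axis deg 93.2
(331, 14) [ 0.2829 -0.2498] [0.041 0.012] long axis deg 109.5
t 14.43 pos [ 0.4341 -0.2847  0.1018] x [-0.99  -0.138 -0.002] y [-0.138  0.99  -0.001] z [ 0.002 -0.    -1.   ] w 0.0428 gf 0.0 F [0.3 0.1 0.1]
shift(mm) [ 3.9  0.9 95.8]
turn z -0.09
tilt z (deg about tool x,y): [-0.04  0.09 -0.  ]
```

```bash
python3 -m handwheel '[{"translation":[0.002,0.001,0.025],"angular":[0,0,0],"hand":0.5},{"translation":[0,0,0.03],"angular":[0,0,0],"hand":0.5},{"translation":[0,0,0.025],"angular":[0,0,0],"hand":0.5},{"translation":[0,0,0.01],"angular":[0,0,0],"hand":0.5},{"translation":[0,0,0],"angular":[0,0,0],"hand":0.5},{"translation":[0,0,0],"angular":[0,0,0],"hand":0.5}]'
python3 -c "
from h import *
togo([.4303,-.2844,.006],98)"
```

```text
clock: 14.93
position: [0.4332, -0.2836, 0.0119]
ee_rot: [0.001, -0.07, 0.998, -0.001]
contact_force: [-0.6, -0.2, -0.1]
width: 0.0429
gripper_force: 0.0
t 14.93 pos [ 0.4332 -0.2836  0.0119] x [-0.99  -0.141 -0.001] y [-0.141  0.99  -0.001] z [ 0.002 -0.001 -1.   ] w 0.0429 gf 0.0 F [-0.6 -0.2 -0.1]
shift(mm) [ 3.  -0.4  5.9]
turn z 0.08
tilt z (deg about tool x,y): [-0.07  0.09 -0.  ]
```

```bash
python3 -m handwheel '[{"translation":[0.002,-0.0005,0.0055],"angular":[0,0,0],"hand":0.5},{"translation":[0,0,0],"angular":[0,0,0],"hand":1},{"translation":[0,0,0],"angular":[0,0,0],"hand":1},{"translation":[0,0,0],"angular":[0,0,0],"hand":1},{"translation":[0,0,0],"angular":[0,0,0],"hand":1},{"translation":[0,0,0],"angular":[0,0,0],"hand":1},{"translation":[0,0,-0.025],"angular":[0,0,0],"hand":1},{"translation":[0,0,-0.04],"angular":[0,0,0],"hand":1},{"translation":[0,0,-0.04],"angular":[0,0,0],"hand":1},{"translation":[0,0,-0.04],"angular":[0,0,4],"hand":1}]' 30
python3 -c "
from h import *
togo([.541,-.086,.155],94)"
```

```text
clock: 15.77
position: [0.429, -0.2838, 0.1519]
ee_rot: [-0.0, -0.034, 0.999, 0.0]
contact_force: [2.1, -0.6, -0.0]
width: 0.013
gripper_force: 31.4
t 15.77 pos [ 0.429  -0.2838  0.1519] x [-0.998 -0.069  0.001] y [-0.069  0.998  0.001] z [-0.001  0.001 -1.   ] w 0.013 gf 31.4 F [ 2.1 -0.6 -0. ]
shift(mm) [-125.3  189.7   -3.1]
turn z -0.07
tilt z (deg about tool x,y): [ 0.05 -0.04 -0.  ]
```

```bash
python3 -m handwheel '[{"translation":[-0.02,0.01,-0.005],"angular":[0,0,0],"hand":1},{"translation":[-0.03,0.015,0],"angular":[0,0,0],"hand":1},{"translation":[-0.03,0.025,0],"angular":[0,0,0],"hand":1},{"translation":[-0.025,0.03,0],"angular":[0,0,0],"hand":1},{"translation":[-0.016,0.035,0],"angular":[0,0,0],"hand":1},{"translation":[-0.004,0.035,0],"angular":[0,0,0],"hand":1},{"translation":[0,0.025,0],"angular":[0,0,0],"hand":1},{"translation":[0,0.014,0],"angular":[0,0,0],"hand":1},{"translation":[0,0,0],"angular":[0,0,0],"hand":1},{"translation":[0,0,0],"angular":[0,0,0],"hand":1}]'
python3 -c "
from h import *
togo([.541,-.086,.096],94)"
```

```text
clock: 16.6
position: [0.541, -0.0871, 0.1556]
ee_rot: [0.0, -0.036, 0.999, -0.001]
contact_force: [-0.1, -0.2, -1.0]
width: 0.0126
gripper_force: 31.4
t 16.6 pos [ 0.541  -0.0871  0.1556] x [-0.997 -0.071 -0.   ] y [-0.071  0.997 -0.001] z [ 0.    -0.001 -1.   ] w 0.0126 gf 31.4 F [-0.1 -0.2 -1. ]
shift(mm) [-0.1  1.1 59.6]
turn z 0.09
tilt z (deg about tool x,y): [-0.06  0.01 -0.  ]
```

```bash
python3 -m handwheel '[{"translation":[0,0.001,0.025],"angular":[0,0,0],"hand":1},{"translation":[0,0,0.022],"angular":[0,0,0],"hand":1},{"translation":[0,0,0.012],"angular":[0,0,0],"hand":1},{"translation":[0,0,0],"angular":[0,0,0],"hand":1},{"translation":[0,0,0],"angular":[0,0,0],"hand":0.5},{"translation":[0,0,0],"angular":[0,0,0],"hand":0.5},{"translation":[0,0,0],"angular":[0,0,0],"hand":0.5},{"translation":[0,0,0],"angular":[0,0,0],"hand":0.5},{"translation":[0,0,-0.03],"angular":[0,0,3.5],"hand":0.5},{"translation":[0,0,-0.03],"angular":[0,0,3.5],"hand":0.5}]'
python3 -c "
from h import *
togo([.5943,-.3472,.08],87)"
```

```text
clock: 17.43
position: [0.5398, -0.0857, 0.1563]
ee_rot: [-0.002, 0.028, 1.0, 0.0]
contact_force: [0.8, -0.0, -0.5]
width: 0.0425
gripper_force: 0.0
t 17.43 pos [ 0.5398 -0.0857  0.1563] x [-0.998  0.055  0.003] y [0.055 0.998 0.001] z [-0.003  0.001 -1.   ] w 0.0425 gf 0.0 F [ 0.8 -0.  -0.5]
shift(mm) [ -69.1 -258.1   75.9]
turn z -0.16
tilt z (deg about tool x,y): [ 0.05 -0.2  -0.  ]
```

```bash
python3 -m handwheel '[{"translation":[-0.006,-0.025,0],"angular":[0,0,0],"hand":0.5},{"translation":[-0.01,-0.035,0],"angular":[0,0,0],"hand":0.5},{"translation":[-0.01,-0.038,0],"angular":[0,0,0],"hand":0.5},{"translation":[-0.01,-0.038,0],"angular":[0,0,0],"hand":0.5},{"translation":[-0.01,-0.038,0.01],"angular":[0,0,0],"hand":0.5},{"translation":[-0.01,-0.038,0.025],"angular":[0,0,0],"hand":0.5},{"translation":[-0.008,-0.03,0.025],"angular":[0,0,0],"hand":0.5},{"translation":[-0.004,-0.015,0.015],"angular":[0,0,0],"hand":0.5},{"translation":[0,0,0],"angular":[0,0,0],"hand":0.5},{"translation":[0,0,0],"angular":[0,0,0],"hand":0.5}]'
python3 - <<'E'
from h import *
togo([.5943,-.3472,.006],87)
im=manip.get_image("top")[:,:,::-1];cv2.imwrite("pics/top3.png",cv2.resize(im[150:250,90:400],None,fx=2.5,fy=2.5,interpolation=cv2.INTER_CUBIC))
E
```

```text
clock: 18.27
position: [0.5941, -0.3424, 0.0833]
ee_rot: [-0.001, 0.027, 1.0, 0.001]
contact_force: [-0.9, -0.2, 0.2]
width: 0.0424
gripper_force: 0.0
t 18.27 pos [ 0.5941 -0.3424  0.0833] x [-0.999  0.054  0.001] y [0.054 0.999 0.002] z [-0.001  0.002 -1.   ] w 0.0424 gf 0.0 F [-0.9 -0.2  0.2]
shift(mm) [-0.6 -4.9 77.3]
turn z -0.08
tilt z (deg about tool x,y): [ 0.09 -0.09 -0.  ]
```

View pics/top3.png

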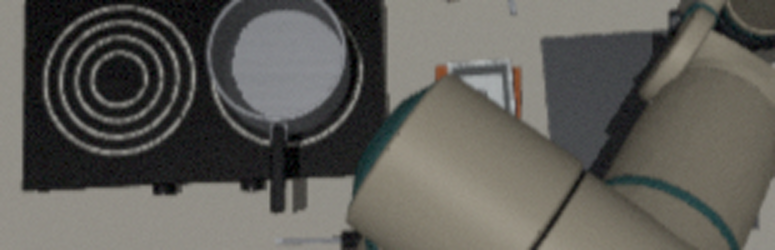

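The pot is still on the ring, and the cup mouth is mostly hidden by the arm. Picking the last bar.

```bash
python3 -m handwheel '[{"translation":[0,-0.004,0.025],"angular":[0,0,0],"hand":0.5},{"translation":[0,0,0.028],"angular":[0,0,0],"hand":0.5},{"translation":[0,0,0.015],"angular":[0,0,0],"hand":0.5},{"translation":[0,0,0.004],"angular":[0,0,0],"hand":0.5},{"translation":[0,0,0],"angular":[0,0,0],"hand":0.5},{"translation":[0,0,0],"angular":[0,0,0],"hand":0.5}]'
python3 -c "
from h import *
togo([.5943,-.3472,.006],87)"
```

```text
clock: 18.82
position: [0.5956, -0.3457, 0.0142]
ee_rot: [0.001, 0.026, 1.0, -0.001]
contact_force: [0.5, -0.5, 1.1]
width: 0.0427
gripper_force: 0.0
t 18.82 pos [ 0.5956 -0.3457  0.0142] x [-0.999  0.051 -0.003] y [ 0.051  0.999 -0.001] z [ 0.003 -0.002 -1.   ] w 0.0427 gf 0.0 F [ 0.5 -0.5  1.1]
shift(mm) [ 1.3 -1.5  8.2]
turn z 0.07
tilt z (deg about tool x,y): [-0.08  0.15 -0.  ]
```

```bash
python3 -m handwheel '[{"translation":[0.001,-0.001,0.0075],"angular":[0,0,0],"hand":0.5},{"translation":[0,0,0],"angular":[0,0,0],"hand":0.5},{"translation":[0,0,0],"angular":[0,0,0],"hand":1},{"translation":[0,0,0],"angular":[0,0,0],"hand":1},{"translation":[0,0,0],"angular":[0,0,0],"hand":1},{"translation":[0,0,0],"angular":[0,0,0],"hand":1},{"translation":[0,0,0],"angular":[0,0,0],"hand":1},{"translation":[0,0,-0.03],"angular":[0,0,0],"hand":1},{"translation":[0,0,-0.038],"angular":[0,0,-3.5],"hand":1},{"translation":[0,0,-0.038],"angular":[0,0,-3.5],"hand":1}]' 30
python3 -c "
from h import *
togo([.541,-.086,.155],94)"
```

```text
clock: 19.65
position: [0.5924, -0.3463, 0.1101]
ee_rot: [-0.002, -0.036, 0.999, 0.001]
contact_force: [0.2, 0.0, -0.2]
width: 0.0129
gripper_force: 31.4
t 19.65 pos [ 0.5924 -0.3463  0.1101] x [-0.997 -0.073  0.003] y [-0.073  0.997  0.003] z [-0.003  0.002 -1.   ] w 0.0129 gf 31.4 F [ 0.2  0.  -0.2]
shift(mm) [ 32.4 263.5 -44.1]
turn z 0.17
tilt z (deg about tool x,y): [ 0.15 -0.17 -0.  ]
```

```bash
python3 -m handwheel '[{"translation":[0.003,0.025,-0.025],"angular":[0,0,0],"hand":1},{"translation":[0.004,0.034,-0.02],"angular":[0,0,0],"hand":1},{"translation":[0.005,0.038,0],"angular":[0,0,0],"hand":1},{"translation":[0.005,0.038,0],"angular":[0,0,0],"hand":1},{"translation":[0.005,0.038,0],"angular":[0,0,0],"hand":1},{"translation":[0.005,0.038,0],"angular":[0,0,0],"hand":1},{"translation":[0.004,0.032,0],"angular":[0,0,0],"hand":1},{"translation":[0.001,0.016,0],"angular":[0,0,0],"hand":1},{"translation":[0,0.004,0],"angular":[0,0,0],"hand":1},{"translation":[0,0,0],"angular":[0,0,0],"hand":1}]'
python3 -c "
from h import *
togo([.541,-.086,.096],94)"
```

```text
clock: 20.48
position: [0.543, -0.086, 0.1557]
ee_rot: [0.0, -0.036, 0.999, -0.0]
contact_force: [0.7, -0.1, -0.3]
width: 0.0133
gripper_force: 31.4
t 20.48 pos [ 0.543  -0.086   0.1557] x [-0.997 -0.072 -0.   ] y [-0.072  0.997 -0.   ] z [ 0. -0. -1.] w 0.0133 gf 31.4 F [ 0.7 -0.1 -0.3]
shift(mm) [ 2.   0.2 59.7]
turn z 0.13
tilt z (deg about tool x,y): [-0.02  0.01 -0.  ]
```

```bash
python3 -m handwheel '[{"translation":[0.001,0,0.025],"angular":[0,0,0],"hand":1},{"translation":[0,0,0.022],"angular":[0,0,0],"hand":1},{"translation":[0,0,0.012],"angular":[0,0,0],"hand":1},{"translation":[0,0,0],"angular":[0,0,0],"hand":1},{"translation":[0,0,0],"angular":[0,0,0],"hand":0.5},{"translation":[0,0,0],"angular":[0,0,0],"hand":0.5},{"translation":[0,0,0],"angular":[0,0,0],"hand":0.5},{"translation":[0,0,0],"angular":[0,0,0],"hand":0.5},{"translation":[0,0,-0.03],"angular":[0,0,0],"hand":0.5},{"translation":[0,0,-0.035],"angular":[0,0,0],"hand":0.5}]'
python3 -m handwheel '[{"translation":[0,0,-0.035],"angular":[0,0,0],"hand":0.5},{"translation":[0.03,0,-0.03],"angular":[0,0,0],"hand":0.5},{"translation":[0.036,0,-0.02],"angular":[0,0,0],"hand":0.2},{"translation":[0.038,0,0],"angular":[0,0,0],"hand":0},{"translation":[0.038,0,0],"angular":[0,0,0],"hand":0},{"translation":[0.03,0,0],"angular":[0,0,0],"hand":0},{"translation":[0.01,0,0],"angular":[0,0,0],"hand":0},{"translation":[0,0,0],"angular":[0,0,0],"hand":0},{"translation":[0,0,0],"angular":[0,0,0],"hand":0}]'
python3 - <<'E'
from h import *
s,M=pose();w=manip.get_image("wrist")[:,:,::-1];t=manip.get_image("top")[:,:,::-1]
cw=cam("wrist",s)
print(proj(cw,[[.541,-.086,.086],[.492,-.089,.14]]).round(0))
cv2.imwrite("pics/w4.png",np.hstack([w,cv2.resize(t[155:255,258:328],(269,384),interpolation=cv2.INTER_CUBIC)]))
E
```

```text
clock: 21.32
position: [0.5403, -0.0866, 0.1607]
ee_rot: [-0.003, -0.035, 0.999, 0.001]
contact_force: [0.3, -1.0, 0.3]
width: 0.0428
gripper_force: 0.0
clock: 22.07
position: [0.3621, -0.1, 0.247]
ee_rot: [0.002, -0.035, 0.999, -0.001]
contact_force: [0.4, -0.9, 1.0]
width: 0.0851
gripper_force: 0.0
t 22.07 pos [ 0.3621 -0.1     0.247 ] x [-0.998 -0.069 -0.003] y [-0.069  0.998 -0.001] z [ 0.004 -0.001 -1.   ] w 0.0851 gf 0.0 F [ 0.4 -0.9  1. ]
[[257. 309.]
 [258. 307.]]
```

View pics/w4.png

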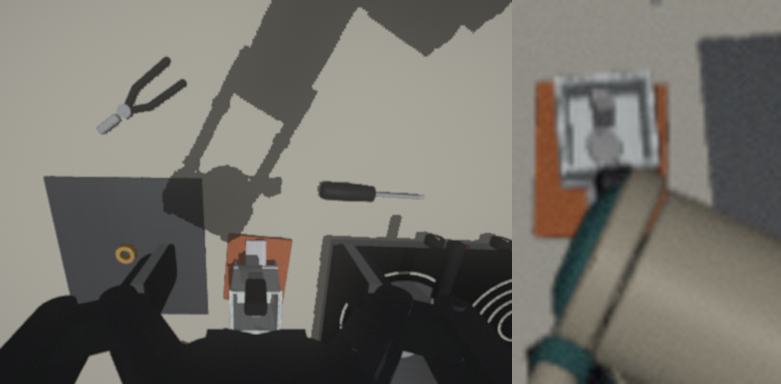

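All pieces are off the plate and stacked in the cup, the collar is untouched at (125,254), and the cup handle is at column 257 as predicted. Now to grip the cup handle.

```bash
python3 -c "
from h import *
togo([.492,-.089,.17],94)"
python3 -m handwheel '[{"translation":[-0.02,0.001,0.005],"angular":[0,0,0],"hand":0},{"translation":[-0.03,0.001,0.015],"angular":[0,0,0],"hand":0},{"translation":[-0.035,0,0.02],"angular":[0,0,0],"hand":0},{"translation":[-0.03,0,0.02],"angular":[0,0,0],"hand":0},{"translation":[-0.014,0,0.015],"angular":[0,0,0],"hand":0},{"translation":[0,0,0],"angular":[0,0,0],"hand":0},{"translation":[0,0,0],"angular":[0,0,0],"hand":0}]'
python3 -c "
from h import *
togo([.492,-.089,.092],94)"
```

```text
t 22.17 pos [ 0.3628 -0.1001  0.2465] x [-0.998 -0.07  -0.002] y [-0.07   0.998 -0.001] z [ 0.002 -0.    -1.   ] w 0.0854 gf 0.0 F [-0.3 -0.4 -0.6]
shift(mm) [-129.5    2.    76.8]
turn z 0.02
tilt z (deg about tool x,y): [-0.04  0.12 -0.  ]
clock: 22.75
position: [0.4904, -0.0881, 0.1694]
ee_rot: [-0.002, -0.036, 0.999, 0.001]
contact_force: [-1.4, -0.5, -0.3]
width: 0.0857
gripper_force: 0.0
t 22.75 pos [ 0.4904 -0.0881  0.1694] x [-0.997 -0.071  0.004] y [-0.071  0.997  0.002] z [-0.004  0.001 -1.   ] w 0.0857 gf 0.0 F [-1.4 -0.5 -0.3]
shift(mm) [-1.8 -1.1 77.4]
turn z 0.1
tilt z (deg about tool x,y): [ 0.09 -0.21 -0.  ]
```

```bash
python3 -m handwheel '[{"translation":[-0.001,-0.001,0.025],"angular":[0,0,0],"hand":0},{"translation":[0,0,0.025],"angular":[0,0,0],"hand":0},{"translation":[0,0,0.018],"angular":[0,0,0],"hand":0},{"translation":[0,0,0.008],"angular":[0,0,0],"hand":0},{"translation":[0,0,0],"angular":[0,0,0],"hand":0},{"translation":[0,0,0],"angular":[0,0,0],"hand":0}]'
python3 -m handwheel '[{"translation":[0,0,0],"angular":[0,0,0],"hand":1},{"translation":[0,0,0],"angular":[0,0,0],"hand":1},{"translation":[0,0,0],"angular":[0,0,0],"hand":1},{"translation":[0,0,0],"angular":[0,0,0],"hand":1},{"translation":[0,0,0],"angular":[0,0,0],"hand":1},{"translation":[0,0,0],"angular":[0,0,0],"hand":1},{"translation":[0,0,0],"angular":[0,0,0],"hand":1},{"translation":[0,0,0],"angular":[0,0,0],"hand":1}]' 100
python3 -c "
from h import *
togo([.492,-.089,.092],94)"
```

```text
clock: 23.25
position: [0.4911, -0.0898, 0.096]
ee_rot: [0.001, -0.035, 0.999, -0.0]
contact_force: [0.8, 0.1, 1.0]
width: 0.0853
gripper_force: 0.0
clock: 23.92
position: [0.4911, -0.0898, 0.0957]
ee_rot: [0.001, -0.035, 0.999, -0.0]
contact_force: [-1.0, -0.1, 5.2]
width: 0.0252
gripper_force: 97.7
t 23.92 pos [ 0.4911 -0.0898  0.0957] x [-0.998 -0.07  -0.001] y [-0.07   0.998 -0.001] z [ 0.001 -0.    -1.   ] w 0.0252 gf 97.7 F [-1.  -0.1  5.2]
shift(mm) [-0.9  0.8  3.7]
turn z 0.02
tilt z (deg about tool x,y): [-0.03  0.07 -0.  ]
```

```bash
python3 -m handwheel '[{"translation":[0,0,-0.01],"angular":[0,0,0],"hand":1},{"translation":[0,0,-0.02],"angular":[0,0,0],"hand":1},{"translation":[0,0,-0.025],"angular":[0,0,0],"hand":1},{"translation":[0,0,-0.025],"angular":[0,0,0],"hand":1},{"translation":[0,0,-0.025],"angular":[0,0,0],"hand":1},{"translation":[0,0,-0.025],"angular":[0,0,0],"hand":1},{"translation":[0,0,-0.02],"angular":[0,0,0],"hand":1},{"translation":[0,0,-0.01],"angular":[0,0,0],"hand":1},{"translation":[0,0,0],"angular":[0,0,0],"hand":1},{"translation":[0,0,0],"angular":[0,0,0],"hand":1}]'
python3 - <<'E'
from h import *
togo([.5114,.1282,.255],94)
im=manip.get_image("top")[:,:,::-1]
cv2.imwrite("pics/top4.png",cv2.resize(im[130:250,90:310],None,fx=3.6,fy=3.6,interpolation=cv2.INTER_CUBIC))
E
```

```text
clock: 24.75
position: [0.49, -0.0893, 0.2543]
ee_rot: [-0.001, -0.035, 0.999, 0.0]
contact_force: [-0.6, 0.1, -4.3]
width: 0.0245
gripper_force: 98.6
t 24.75 pos [ 0.49   -0.0893  0.2543] x [-0.998 -0.07   0.002] y [-0.07   0.998  0.001] z [-0.002  0.001 -1.   ] w 0.0245 gf 98.6 F [-0.6  0.1 -4.3]
shift(mm) [-36.6 215.5  -0.6]
turn z 0.01
tilt z (deg about tool x,y): [ 0.04 -0.09 -0.  ]
```

View pics/top4.png

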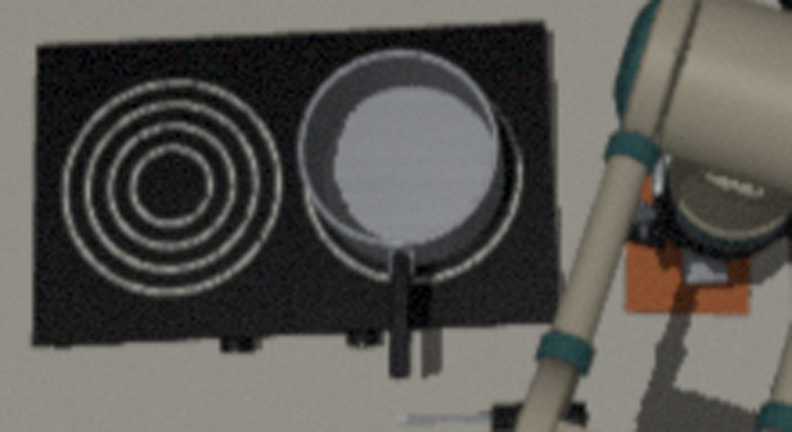

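The pot is unmoved, rim centre at crop (399,149). The cup is lifted; carrying it over the pot.

```bash
python3 -m handwheel '[{"translation":[-0.003,0.015,0],"angular":[0,0,0],"hand":1},{"translation":[-0.005,0.028,0],"angular":[0,0,0],"hand":1},{"translation":[-0.005,0.03,0],"angular":[0,0,0],"hand":1},{"translation":[-0.005,0.03,0],"angular":[0,0,0],"hand":1},{"translation":[-0.005,0.03,0],"angular":[0,0,0],"hand":1},{"translation":[-0.005,0.03,0],"angular":[0,0,0],"hand":1},{"translation":[-0.005,0.028,0],"angular":[0,0,0],"hand":1},{"translation":[-0.003,0.018,0],"angular":[0,0,0],"hand":1},{"translation":[-0.001,0.006,0],"angular":[0,0,0],"hand":1},{"translation":[0,0,0],"angular":[0,0,0],"hand":1}]'
python3 -m handwheel '[{"translation":[0,0,0],"angular":[0,0,0],"hand":1},{"translation":[0,0,0],"angular":[0,0,0],"hand":1}]'
python3 - <<'E'
from h import *
togo([.5114,.1282,.222],94)
E
```

```text
clock: 25.63
position: [0.5115, 0.1287, 0.2531]
ee_rot: [-0.002, -0.036, 0.999, 0.0]
contact_force: [-1.2, 0.2, -3.3]
width: 0.0247
gripper_force: 98.6
clock: 25.8
position: [0.5121, 0.1263, 0.2543]
ee_rot: [-0.001, -0.035, 0.999, -0.001]
contact_force: [-0.5, 0.7, -3.5]
width: 0.0246
gripper_force: 98.7
t 25.8 pos [0.5121 0.1263 0.2543] x [-0.998 -0.069  0.002] y [-0.069  0.998 -0.001] z [-0.002 -0.001 -1.   ] w 0.0246 gf 98.7 F [-0.5  0.7 -3.5]
shift(mm) [ 0.5  2.  32.3]
turn z -0.04
tilt z (deg about tool x,y): [-0.06 -0.11  0.  ]
```

```bash
python3 -m handwheel '[{"translation":[0,0.001,0.01],"angular":[0,0,0],"hand":1},{"translation":[0,0,0.01],"angular":[0,0,0],"hand":1},{"translation":[0,0,0.008],"angular":[0,0,0],"hand":1},{"translation":[0,0,0.006],"angular":[0,0,0],"hand":1},{"translation":[0,0,0.004],"angular":[0,0,0],"hand":1},{"translation":[0,0,0],"angular":[0,0,0],"hand":1},{"translation":[0,0,0],"angular":[0,0,0],"hand":1}]'
python3 - <<'E'
from h import *
pose()
im=manip.get_image("scene")[:,:,::-1];cv2.imwrite("pics/s2.png",cv2.resize(im[60:240,220:400],None,fx=3.3,fy=3.3,interpolation=cv2.INTER_CUBIC))
E
```

```text
clock: 26.38
position: [0.5119, 0.1282, 0.217]
ee_rot: [-0.001, -0.035, 0.999, -0.0]
contact_force: [-1.6, -1.0, -1.2]
width: 0.0249
gripper_force: 99.0
t 26.38 pos [0.5119 0.1282 0.217 ] x [-0.998 -0.07   0.002] y [-0.07   0.998 -0.   ] z [-0.002 -0.001 -1.   ] w 0.0249 gf 99.0 F [-1.6 -1.  -1.2]
```

View pics/s2.png

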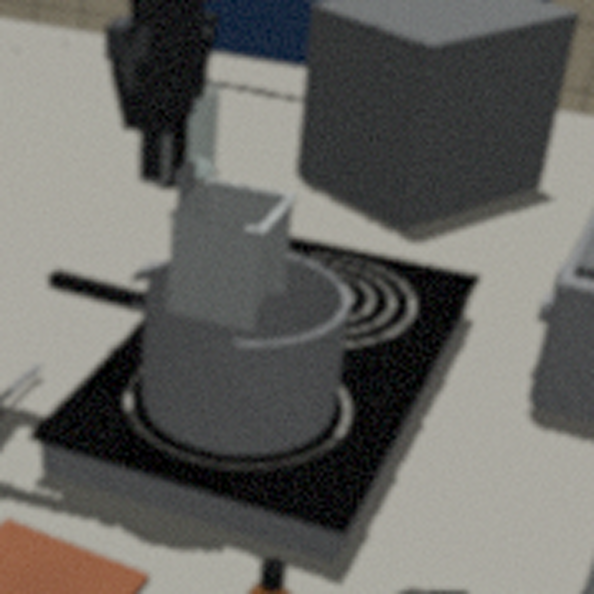

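The cup hangs upright just inside the rim nearest the pot handle, with the tab at the rim near crop (150,270). The force has begun to rise, so I'll press down.

```bash
python3 -m handwheel '[{"translation":[0,0,0.004],"angular":[0,0,0],"hand":1},{"translation":[0,0,0.004],"angular":[0,0,0],"hand":1},{"translation":[0,0,0.004],"angular":[0,0,0],"hand":1},{"translation":[0,0,0.003],"angular":[0,0,0],"hand":1},{"translation":[0,0,0],"angular":[0,0,0],"hand":1}]'
python3 -m handwheel '[{"translation":[0,0,0.003],"angular":[0,0,0],"hand":1},{"translation":[0,0,0.003],"angular":[0,0,0],"hand":1},{"translation":[0,0,0.003],"angular":[0,0,0],"hand":1},{"translation":[0,0,0.001],"angular":[0,0,0],"hand":1},{"translation":[0,0,0],"angular":[0,0,0],"hand":1},{"translation":[0,0,0],"angular":[0,0,0],"hand":1},{"translation":[0,0,0],"angular":[0,0,0],"hand":1},{"translation":[0,0,0],"angular":[0,0,0],"hand":1}]'
```

```text
clock: 26.85
position: [0.513, 0.1285, 0.2021]
ee_rot: [0.001, -0.035, 0.999, 0.0]
contact_force: [-0.6, -1.9, 3.4]
width: 0.0249
gripper_force: 99.4
clock: 27.52
position: [0.5136, 0.129, 0.1926]
ee_rot: [0.001, -0.035, 0.999, 0.001]
contact_force: [3.1, 1.2, 3.6]
width: 0.0248
gripper_force: 99.6
```

```bash
python3 -m handwheel '[{"translation":[0,0,0.002],"angular":[0,0,0],"hand":1},{"translation":[0,0,0],"angular":[0,0,0],"hand":1},{"translation":[0,0,0],"angular":[0,0,0],"hand":1},{"translation":[0,0,0],"angular":[0,0,0],"hand":1},{"translation":[0,0,0],"angular":[0,0,0],"hand":1},{"translation":[0,0,0],"angular":[0,0,0],"hand":1},{"translation":[0,0,0],"angular":[0,0,0],"hand":1}]'
python3 -m handwheel '[{"translation":[0,0,-0.006],"angular":[0,0,0],"hand":1},{"translation":[0,0,-0.008],"angular":[0,0,0],"hand":1},{"translation":[0,0,-0.01],"angular":[0,0,0],"hand":1},{"translation":[0,0,-0.012],"angular":[0,0,0],"hand":1},{"translation":[0,0,-0.015],"angular":[0,0,0],"hand":1},{"translation":[0,0,-0.014],"angular":[0,0,0],"hand":1},{"translation":[0,0,0],"angular":[0,0,0],"hand":1},{"translation":[0,0,0],"angular":[0,0,0],"hand":1}]'
python3 -c "
from h import *
togo([.4911,-.0898,.256],94)"
```

```text
clock: 28.1
position: [0.5129, 0.1286, 0.1902]
ee_rot: [0.0, -0.035, 0.999, 0.0]
contact_force: [4.0, 2.0, 4.1]
width: 0.0249
gripper_force: 99.7
clock: 28.77
position: [0.5106, 0.1281, 0.2541]
ee_rot: [-0.002, -0.035, 0.999, -0.0]
contact_force: [0.1, 0.1, -2.2]
width: 0.0247
gripper_force: 99.1
t 28.77 pos [0.5106 0.1281 0.2541] x [-0.998 -0.07   0.004] y [-0.07   0.998 -0.001] z [-0.004 -0.001 -1.   ] w 0.0247 gf 99.1 F [ 0.1  0.1 -2.2]
shift(mm) [  34.7 -216.    -1.6]
turn z 0.01
tilt z (deg about tool x,y): [-0.04 -0.24  0.  ]
```

Weight on the wrist fell by about the four pieces. Carrying the cup back over the tile before looking.

```bash
python3 -m handwheel '[{"translation":[0.003,-0.015,0],"angular":[0,0,0],"hand":1},{"translation":[0.005,-0.028,0],"angular":[0,0,0],"hand":1},{"translation":[0.005,-0.03,0],"angular":[0,0,0],"hand":1},{"translation":[0.005,-0.03,0],"angular":[0,0,0],"hand":1},{"translation":[0.005,-0.03,0],"angular":[0,0,0],"hand":1},{"translation":[0.005,-0.03,0],"angular":[0,0,0],"hand":1},{"translation":[0.004,-0.028,0],"angular":[0,0,0],"hand":1},{"translation":[0.002,-0.018,0],"angular":[0,0,0],"hand":1},{"translation":[0.001,-0.007,0],"angular":[0,0,0],"hand":1},{"translation":[0,0,0],"angular":[0,0,0],"hand":1}]'
python3 -m handwheel '[{"translation":[0,0,0],"angular":[0,0,0],"hand":1},{"translation":[0,0,0],"angular":[0,0,0],"hand":1}]'
python3 - <<'E'
from h import *
togo([.4911,-.0898,.0965],94)
im=manip.get_image("top")[:,:,::-1]
sc=manip.get_image("scene")[:,:,::-1]
a=cv2.resize(im[140:235,160:245],None,fx=5,fy=5,interpolation=cv2.INTER_CUBIC)
b=cv2.resize(sc[120:310,170:290],None,fx=2.5,fy=2.5,interpolation=cv2.INTER_CUBIC)
cv2.imwrite("pics/f.png",np.hstack([a,b]))
E
```

```text
clock: 29.6
position: [0.4912, -0.0904, 0.2534]
ee_rot: [-0.002, -0.034, 0.999, 0.001]
contact_force: [-0.4, -0.4, -1.8]
width: 0.0249
gripper_force: 99.1
clock: 29.77
position: [0.4921, -0.0881, 0.2544]
ee_rot: [-0.001, -0.035, 0.999, 0.001]
contact_force: [0.2, 0.2, -2.2]
width: 0.0245
gripper_force: 99.0
t 29.77 pos [ 0.4921 -0.0881  0.2544] x [-0.997 -0.071  0.002] y [-0.071  0.997  0.002] z [-0.002  0.002 -1.   ] w 0.0245 gf 99.0 F [ 0.2  0.2 -2.2]
shift(mm) [  0.9  -1.9 157.9]
turn z 0.06
tilt z (deg about tool x,y): [ 0.1  -0.09 -0.  ]
```

View pics/f.png

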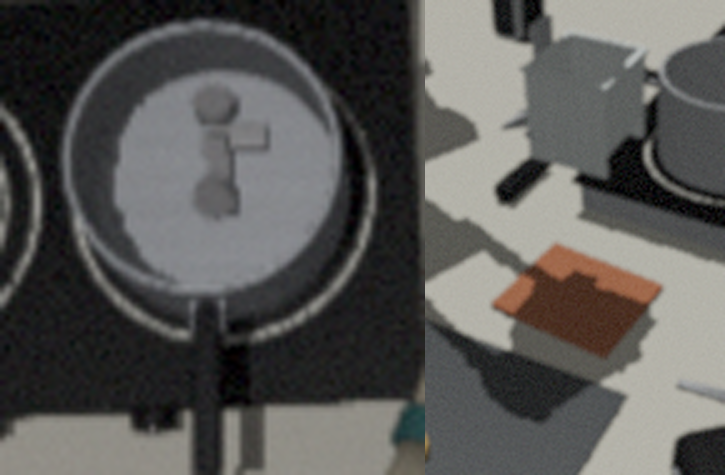

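All four pieces (two buttons, two bars) lie in the pot, which is still at crop (202,159); the cup is held clear above its tile. Setting it down.

```bash
python3 -m handwheel '[{"translation":[0.004,-0.001,0.015],"angular":[0,0,0],"hand":1},{"translation":[0,0,0.028],"angular":[0,0,0],"hand":1},{"translation":[0,0,0.03],"angular":[0,0,0],"hand":1},{"translation":[0,0,0.03],"angular":[0,0,0],"hand":1},{"translation":[0,0,0.025],"angular":[0,0,0],"hand":1},{"translation":[0,0,0.015],"angular":[0,0,0],"hand":1},{"translation":[0,0,0.008],"angular":[0,0,0],"hand":1},{"translation":[0,0,0],"angular":[0,0,0],"hand":1},{"translation":[0,0,0],"angular":[0,0,0],"hand":1}]'
python3 -c "
from h import *
togo([.4911,-.0898,.0965],94)"
```

```text
clock: 30.62
position: [0.4893, -0.0903, 0.1045]
ee_rot: [0.0, -0.035, 0.999, -0.0]
contact_force: [-0.2, 0.2, -2.7]
width: 0.0249
gripper_force: 99.1
t 30.62 pos [ 0.4893 -0.0903  0.1045] x [-0.997 -0.071 -0.001] y [-0.071  0.997 -0.   ] z [ 0.001  0.    -1.   ] w 0.0249 gf 99.1 F [-0.2  0.2 -2.7]
shift(mm) [-1.8  0.4  8. ]
turn z 0.06
tilt z (deg about tool x,y): [-0.    0.04 -0.  ]
```

```bash
python3 -m handwheel '[{"translation":[0,0,0.004],"angular":[0,0,0],"hand":1},{"translation":[0,0,0.003],"angular":[0,0,0],"hand":1},{"translation":[0,0,0.002],"angular":[0,0,0],"hand":1},{"translation":[0,0,0],"angular":[0,0,0],"hand":1},{"translation":[0,0,0],"angular":[0,0,0],"hand":1}]'
```

```text
clock: 31.03
position: [0.4892, -0.0909, 0.0958]
ee_rot: [0.001, -0.035, 0.999, -0.0]
contact_force: [-1.6, -0.6, 2.1]
width: 0.0249
gripper_force: 99.4
```

```bash
python3 -m handwheel '[{"translation":[0,0,0],"angular":[0,0,0],"hand":0.5},{"translation":[0,0,0],"angular":[0,0,0],"hand":0},{"translation":[0,0,0],"angular":[0,0,0],"hand":0},{"translation":[0,0,0],"angular":[0,0,0],"hand":0},{"translation":[0,0,0],"angular":[0,0,0],"hand":0},{"translation":[0,0,-0.02],"angular":[0,0,0],"hand":0},{"translation":[0,0,-0.035],"angular":[0,0,0],"hand":0},{"translation":[0,0,-0.035],"angular":[0,0,0],"hand":0},{"translation":[0,0,-0.02],"angular":[0,0,4],"hand":0},{"translation":[0,0,0],"angular":[0,0,0],"hand":0}]'
python3 - <<'E'
from h import *
togo([.4325,.1315,.2],90)
# pot: axis from rim edge points of the top picture, by a circle among the bright rim pixels
im=manip.get_image("top")[:,:,::-1];c=cam("top");g=cv2.cvtColor(im,cv2.COLOR_BGR2GRAY)
crop=cv2.resize(g[135:220,160:245],None,fx=4,fy=4,interpolation=cv2.INTER_CUBIC)
h=cv2.HoughCircles(crop,cv2.HOUGH_GRADIENT,1,20,param1=100,param2=20,minRadius=105,maxRadius=117)
for u,v,r in h[0][:3]: print(cast(c,[(u/4+160-.4,v/4+135-.4)],.14).round(4),r)
E
```

```text
clock: 31.87
position: [0.4918, -0.0917, 0.21]
ee_rot: [0.005, 0.001, 1.0, -0.002]
contact_force: [0.8, -0.7, 0.2]
width: 0.0851
gripper_force: 0.0
t 31.87 pos [ 0.4918 -0.0917  0.21  ] x [-1.     0.002 -0.01 ] y [ 0.002  1.    -0.003] z [ 0.01  -0.003 -1.   ] w 0.0851 gf 0.0 F [ 0.8 -0.7  0.2]
shift(mm) [ 59.8 223.1   8.7]
turn z -0.09
tilt z (deg about tool x,y): [-0.18  0.56 -0.  ]
[[0.575  0.1338 0.14  ]] 112.0
[[0.5533 0.1257 0.14  ]] 116.4
```

```bash
python3 -m handwheel '[{"translation":[0.005,0.02,0],"angular":[0,0,0],"hand":0},{"translation":[0.008,0.032,0],"angular":[0,0,0],"hand":0},{"translation":[0.009,0.034,0],"angular":[0,0,0],"hand":0},{"translation":[0.009,0.034,0],"angular":[0,0,0],"hand":0},{"translation":[0.009,0.034,0],"angular":[0,0,0],"hand":0},{"translation":[0.009,0.034,0],"angular":[0,0,0],"hand":0},{"translation":[0.006,0.022,0],"angular":[0,0,0],"hand":0},{"translation":[0.003,0.011,0],"angular":[0,0,0],"hand":0},{"translation":[0,0,0],"angular":[0,0,0],"hand":0},{"translation":[0,0,0],"angular":[0,0,0],"hand":0}]'
python3 - <<'E'
from h import *
s=manip.get_state();c=cam("wrist",s);im=manip.get_image("wrist")
g=im.mean(2)
# handle: dark run in rows before the plate edge
u0,v0=proj(c,[.42,.1315,.116])[0];print("pred handle px",u0,v0)
for v in range(int(v0)-20,int(v0)+21,8): 
    r=g[v,int(u0)-30:int(u0)+30];print(v,[int(x) for x in r[::4]])
togo([.433,.1315,.09],90)
E
```

```text
clock: 32.75
position: [0.4298, 0.1303, 0.2039]
ee_rot: [-0.001, -0.001, 1.0, -0.0]
contact_force: [-0.1, -0.4, -0.4]
width: 0.0852
gripper_force: 0.0
pred handle px 257.0941596373574 189.46023987493223
169 [184, 100, 100, 100, 99, 99, 98, 197, 197, 197, 196, 197, 197, 197, 197]
177 [98, 98, 98, 99, 98, 98, 87, 166, 166, 190, 196, 197, 197, 197, 196]
185 [97, 98, 97, 98, 98, 74, 49, 60, 61, 54, 98, 99, 97, 169, 129]
193 [96, 96, 96, 97, 96, 77, 43, 48, 59, 50, 100, 98, 99, 57, 46]
201 [81, 81, 80, 79, 79, 64, 40, 39, 40, 44, 71, 70, 69, 56, 43]
209 [32, 31, 32, 32, 32, 34, 35, 38, 38, 36, 35, 34, 37, 36, 37]
t 32.8 pos [0.4303 0.1298 0.2041] x [-1.    -0.001  0.002] y [-0.001  1.    -0.001] z [-0.002 -0.001 -1.   ] w 0.0853 gf 0.0 F [-0.   0.7 -1. ]
shift(mm) [ -2.9   1.9 114.1]
turn z 0.06
tilt z (deg about tool x,y): [-0.06 -0.1   0.  ]
```

The handle's dark run, columns 250–265, is centred on the prediction (257). Descending and gripping.

```bash
python3 -m handwheel '[{"translation":[-0.003,0.0015,0.025],"angular":[0,0,0],"hand":0},{"translation":[0,0,0.028],"angular":[0,0,0],"hand":0},{"translation":[0,0,0.028],"angular":[0,0,0],"hand":0},{"translation":[0,0,0.02],"angular":[0,0,0],"hand":0},{"translation":[0,0,0.01],"angular":[0,0,0],"hand":0},{"translation":[0,0,0],"angular":[0,0,0],"hand":0},{"translation":[0,0,0],"angular":[0,0,0],"hand":0}]'
python3 -m handwheel '[{"translation":[0,0,0],"angular":[0,0,0],"hand":1},{"translation":[0,0,0],"angular":[0,0,0],"hand":1},{"translation":[0,0,0],"angular":[0,0,0],"hand":1},{"translation":[0,0,0],"angular":[0,0,0],"hand":1},{"translation":[0,0,0],"angular":[0,0,0],"hand":1},{"translation":[0,0,0],"angular":[0,0,0],"hand":1},{"translation":[0,0,0],"angular":[0,0,0],"hand":1},{"translation":[0,0,0],"angular":[0,0,0],"hand":1}]' 50
python3 -c "
from h import *
pose()"
```

```text
clock: 33.38
position: [0.4337, 0.1307, 0.0935]
ee_rot: [-0.001, 0.001, 1.0, -0.0]
contact_force: [-0.2, 0.3, -0.4]
width: 0.0855
gripper_force: 0.0
clock: 34.05
position: [0.4339, 0.1318, 0.0946]
ee_rot: [0.0, -0.0, 1.0, -0.0]
contact_force: [-0.3, -0.5, 5.8]
width: 0.0149
gripper_force: 50.3
t 34.05 pos [0.4339 0.1318 0.0946] x [-1.    -0.001 -0.001] y [-0.001  1.    -0.   ] z [ 0.001 -0.    -1.   ] w 0.0149 gf 50.3 F [-0.3 -0.5  5.8]
```

```bash
python3 -m handwheel '[{"translation":[0,0.008,0],"angular":[0,0,0],"hand":1},{"translation":[0,0.016,0],"angular":[0,0,0],"hand":1},{"translation":[0.001,0.02,0],"angular":[0,0,0],"hand":1},{"translation":[0.001,0.02,0],"angular":[0,0,0],"hand":1},{"translation":[0.001,0.02,0],"angular":[0,0,0],"hand":1},{"translation":[0.001,0.02,0],"angular":[0,0,0],"hand":1}]'
python3 -m handwheel '[{"translation":[0,0.02,0],"angular":[0,0,0],"hand":1},{"translation":[0.001,0.02,0],"angular":[0,0,0],"hand":1},{"translation":[0,0.02,0],"angular":[0,0,0],"hand":1},{"translation":[0,0.016,0],"angular":[0,0,0],"hand":1},{"translation":[0,0.008,0],"angular":[0,0,0],"hand":1},{"translation":[0,0,0],"angular":[0,0,0],"hand":1},{"translation":[0,0,0],"angular":[0,0,0],"hand":1}]'
python3 -m handwheel '[{"translation":[0,0,0],"angular":[0,0,0],"hand":0},{"translation":[0,0,0],"angular":[0,0,0],"hand":0},{"translation":[0,0,0],"angular":[0,0,0],"hand":0},{"translation":[0,0,0],"angular":[0,0,0],"hand":0},{"translation":[0,0,-0.03],"angular":[0,0,0],"hand":0},{"translation":[0,0,-0.035],"angular":[0,0,0],"hand":0},{"translation":[0.02,0,-0.035],"angular":[0,0,0],"hand":0},{"translation":[0.03,0,-0.02],"angular":[0,0,0],"hand":0},{"translation":[0.03,0,0],"angular":[0,0,0],"hand":0},{"translation":[0,0,0],"angular":[0,0,0],"hand":0}]'
python3 - <<'E'
from h import *
pose()
im=manip.get_image("top")[:,:,::-1];c=cam("top");g=cv2.cvtColor(im,cv2.COLOR_BGR2GRAY)
crop=cv2.resize(g[132:222,90:190],None,fx=4,fy=4,interpolation=cv2.INTER_CUBIC)
h=cv2.HoughCircles(crop,cv2.HOUGH_GRADIENT,1,20,param1=100,param2=20,minRadius=105,maxRadius=117)
for u,v,r in h[0][:3]: print(cast(c,[(u/4+90-.4,v/4+132-.4)],.14).round(4),r)
def rect(m,n,z):
    q=max(cv2.findContours(m.astype(np.uint8),cv2.RETR_EXTERNAL,cv2.CHAIN_APPROX_NONE)[0],key=cv2.contourArea)
    r=cv2.minAreaRect(q);print(n,cast(c,[r[0]],z).round(4),r)
m=np.zeros_like(g);m[168:212,262:303]=(g[168:212,262:303]>140);rect(m,"cup rim",.086)
a=cv2.imread("pics/top0.png");d=cv2.absdiff(cv2.cvtColor(a,cv2.COLOR_BGR2GRAY),g)
for n,(y0,y1,x0,x1) in dict(bottle=(134,152,263,279),case=(94,145,305,360),screwd=(238,253,200,256),pliers=(262,304,320,368),collar=(194,210,344,360),tweez=(118,158,286,298),specs=(103,128,233,278)).items(): print(n,(d[y0:y1,x0:x1]>40).sum())
E
```

```text
clock: 34.55
position: [0.4303, 0.2347, 0.0945]
ee_rot: [0.001, 0.001, 1.0, -0.002]
contact_force: [2.2, -8.5, 5.1]
width: 0.0147
gripper_force: 50.8
clock: 35.13
position: [0.4293, 0.3204, 0.0947]
ee_rot: [0.001, -0.0, 1.0, 0.0]
contact_force: [0.2, 0.0, 4.5]
width: 0.0151
gripper_force: 50.2
clock: 35.97
position: [0.3438, 0.3192, 0.2155]
ee_rot: [-0.001, -0.001, 1.0, 0.0]
contact_force: [-0.9, -0.7, -0.4]
width: 0.0852
gripper_force: 0.0
t 35.97 pos [0.3438 0.3192 0.2155] x [-1.    -0.002  0.002] y [-0.002  1.     0.001] z [-0.002  0.001 -1.   ] w 0.0852 gf 0.0 F [-0.9 -0.7 -0.4]
[[0.5674 0.3183 0.14  ]] 116.4
[[0.5476 0.297  0.14  ]] 115.3
cup rim [[ 0.5345 -0.0852  0.086 ]] ((282.0, 189.5), (43.0, 40.0), 90.0)
bottle 0
case 0
screwd 0
pliers 0
collar 0
tweez 0
specs 0
```

Run:
```python
from h import *
im=manip.get_image("top")[:,:,::-1];c=cam("top");a=cv2.imread("pics/top0.png")
for n,(y0,y1,x0,x1) in dict(cup=(171,208,267,298),pot=(144,232,102,168)).items():
    r=cv2.matchTemplate(im[y0-10:y1+10,x0-10:x1+10].copy(),a[y0:y1,x0:x1],cv2.TM_CCOEFF_NORMED);_,s,_,l=cv2.minMaxLoc(r);print(n,"score",round(s,3),"px shift",l[0]-10,l[1]-10)
    r=cv2.matchTemplate(manip.get_image("top")[y0-10:y1+10,x0-10:x1+10,::-1].copy(),a[y0:y1,x0:x1],cv2.TM_SQDIFF_NORMED)
px=proj(c,[.5674,.3183,.05])[0].astype(int)
g=im[px[1]-16:px[1]+16,px[0]-16:px[0]+16].mean(2);print("dark px on pot floor",(g<120).sum(),np.median(g))
pose()
```

```text
cup score 0.966 px shift 0 1
pot score 0.941 px shift -1 0
dark px on pot floor 174 134.66666666666666
t 36.17 pos [0.3491 0.3198 0.2138] x [-1. -0. -0.] y [-0.  1. -0.] z [ 0. -0. -1.] w 0.0854 gf 0.0 F [ 0.2 -0.6 -0. ]
```

```bash
python3 -c "
from rig import manip
print(manip.sign_off())"
```

```text
the job is handed in; nothing more can be done
None
```

The job is handed in. All four pieces are in the pot, which stands about 5 mm from the middle of the heating zone. The cup stands upright on its tile, and the rest of the bench is undisturbed.

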